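# Clear the fixture plate with a scraper block and clamp the next heat sink

### The arm

A 6-joint arm with a two-finger parallel gripper is mounted at the origin on a cart in front of the work surface, level with it; the furniture and walls round the work are solid. World frame = base frame: x ahead of the robot, y to its left, z up, the work surface at z = 0. Lengths are in m, angles in rad, forces in N, time in s.
With the tool pointing down it reaches from about 0.35 to 0.775 m from the base axis. Payload 5.5 kg.
Tool frame: the origin (TCP) lies midway between the tips of the shut fingers; the grasp point (between the pads) lies 19 mm behind it; z points along the fingers, y is the line along which they close (so a half turn about z gives the same grasp; the last joint's range is limited). The gripper opens to 85 mm and grips with 20 to 120 N. Pads are 22 mm wide; open, the fingers measure 114 mm over their backs; the gripper's body (76 mm by 85 mm) begins 54 mm behind the grasp point. The pads swing forward as they close: fully open they stand 13 mm farther back than shut.
Start: joints at [-1.328, 0.313, 0.046, 1.304, 0, 1.431], TCP at [0.215, -0.533, 0.231] pointing down, gripper open.
Joint ranges: [-2.76, 2.76], [-0.86, 1.69], [-1.03, 1.26], [-2.2, 2.34], [-1.47, 1.5], [-3.14, 3.14]. Speed limits (rad/s): [2.57, 2.57, 3.14, 3.14, 3.14, 3.14].

### API

Orientations are given as a unit quaternion [w, x, y, z].
In Python, from workcell import telemetry, imaging, env gives the robot as it stands. The module is installed in compiled form; this text tells all that it offers.
- The arm moves only by the tool step_arm, never from a script. Its argument "moves" is a list of rows, each a list of 3 entries, a list of its own where there are three numbers: the shift along the tool's x, y, z in mm, then the turn, a rotation vector about the tool's x, y, z in rad, then the finger opening in mm, from 0 to 85.4. A call has 1 to 8 rows; each row is the pose to reach, as a shift and turn from the pose commanded when the call began, along the tool's axes at that moment; what a row does not reach only later rows make up. A row lasts 1/12 s, in which the tool goes at most 41.7 mm and 7.16 degrees, less where a joint would pass 70% of its speed; a pose out of reach is approached as far as the arm can. A call with a gripper value outside its range is refused whole. The fingers move at their own pace and stop on an object; "grip_force" is the grip in N (left out, the last holds). Time passes only in rows, so rows that repeat a pose let the fingers close. It gives the time, the measured TCP pose, the force, the opening and the grip force at its end, in the units of the state.
- telemetry.get_state(): the state, without advancing time (a new reading comes with each control period).
- imaging.read_camera(name): name is "side" or "top"; returns the picture (400x640x3 uint8, red, green, blue); there is no depth.
- imaging.camera_params(name): a dict with "camera_matrix" (3x3 intrinsics, pixels), "pose" (4x4, takes a point from camera to world coordinates). Camera axes: x right, y up, looking along -z (the intrinsics and any distortion apply to the point x, -y, -z); pixel columns grow to the right and rows downward; lengths in m; the calibration is good to about 2 mm. A picture is of the moment at which its call begins. camera_params takes no time and is no camera call.
- env.hand_in(): hands the job in; it is judged then, once.
The state is a dict: "clock": time; "joint_pos": joint angles; "qvel": joint speeds; "tau": joint torques, N m; "tcp_pos": TCP position; "orientation": TCP orientation; "wrist_force": force on the tool from outside, world axes, zero at the start; "ft_torque": the same for the moment, N m; "finger_gap": finger opening in m; "grip_force": force on a finger pad.
Only numpy, scipy, OpenCV 4.12 (cv2) and the standard library are available. Lean on these libraries where they do the work, as an engineer would, in place of code of your own. Each camera call takes 0.05 s, during which the arm holds its last target. There are 200 camera calls.

### The job

Take the wooden scraper block and push the four sharp aluminium offcuts off the grey fixture plate into the tray along its front edge, without touching them with the fingers, then stand the scraper back on the bench. Lay the dark heat sink, fins up, flat on the cleared plate: long side home against the two side pins, left end to the end pin, right end to the clamp. Then turn the black clamp knob clockwise until its clutch clearly slips (by 15 degrees or a little more) and stop, leaving the heat sink clamped and the other things on the bench undisturbed.

Things in the scene. Friction and masses are not known exactly. Their poses are not given: they have to be found in the camera images.
- fixture_plate: Grey fixture plate with a grid of holes, fixed to the bench. x points away from its tray, y to the left, z up; origin on the bench. The working face is 36 mm above the bench: x -100 to +85 mm, y -128 to +128 mm. Clear lanes for the scraper: between cam and end pin (y -66 to +26 mm; x up to 58 mm, where the side pins stand), and left of the end pin (y 37 to 128 mm).
- seat (a point): Centre of the heat sink's place, on the plate's working face (36 mm above the bench), 30 mm to +x and 18 mm to -y of the plate's origin, axes as the plate's. A heat sink seated home against all three pins has its origin within 1 mm of it, its long side (its x axis, either way round) along the plate's y axis.
- end_pin: The locating pin (10 mm across, 26 mm high) that stops the heat sink's left end; origin on its axis at the plate's face, 49 mm to +y and 3 mm to +x of the seat centre (plate's axes).
- front_edge (a point): Middle of the plate's front edge, at the height of the working face; the tray begins here and lies to -x.
- tray (a point): Centre of the inner floor of the open sheet-metal tray fixed along the plate's front edge; axes as the plate's. Inside 99 mm (x) by 250 mm (y); floor 15 mm and rim 36 mm above the bench.
- side_pins: The two locating pins (10 mm across, 26 mm high) behind the heat sink's long side, 54 mm apart along y, so that a finger passes between them, 35 mm beyond the seat centre in +x; origin midway between them on the plate's face.
- knob_top (a point): Centre of the top of the clamp's round black fluted knob, 32 mm across and 31 mm high, on the plate's right; its top is 64 mm and its underside 33 mm above the plate's face. It turns about the vertical clamp axis, 6 mm to +x and 68 mm to -y of the seat centre.
- clamp_cam (a joint): Angle (rad) of the clamp's eccentric steel cam disc under the knob (24 mm radius, 6 mm off the axis, up to 26 mm high). It grows clockwise seen from above; at 0 the cam is fully back; it starts at 0.2 to 0.8 and meets a heat sink that lies home at about 1.6, pressing it on the end pin (it drags it only a little toward the side pins). It turns free at 0.06 N m and stays where left.
- clamp_clutch (a joint): Slip (rad) of the knob's torque-limiting clutch: how far the knob has turned over the cam. 0 at the start; grows only when the knob is turned clockwise with more than about 0.22 N m, as when the cam is pressed home. Anticlockwise the knob drives the cam back without slip.
- scraper: Scraper block standing on the bench: wooden block with a steel blade on both long faces, 28 mm thick (its x), 84 mm wide (its y), 28 mm high; on it a wooden grip rib 20 mm thick (x) and 66 mm long (y), from 28 to 72 mm above its underside. Origin at the centre of the underside; 0.18 kg. Either face may push; it glides with its underside 1 to 2 mm over the plate.
- heat_sink: Dark finned heat sink, 88 mm long (its x axis, along the fins) x 60 mm wide x 22 mm high, lying on its flat base on the bench, solid to the fingers; origin at the centre of its underside; about 0.25 kg. Grasp it across the 60 mm width near its middle. Either end may come first.
- flat_offcut_a: Sawn offcut of plain aluminium profile, lying on the fixture plate at the start, its length along its own y axis; origin at the centre of its underside. Flat bar, 66 x 20 x 10 mm.
- angle_offcut: Sawn offcut of plain aluminium profile, lying on the fixture plate at the start, its length along its own y axis; origin at the centre of its underside. Angle section, 64 mm long, legs 20 mm, 4 mm thick; one leg stands up at its +x side.
- channel_offcut: Sawn offcut of plain aluminium profile, lying on the fixture plate at the start, its length along its own y axis; origin at the centre of its underside. U-channel open to the top, 62 x 22 x 14 mm.
- flat_offcut_b: Sawn offcut of plain aluminium profile, lying on the fixture plate at the start, its length along its own y axis; origin at the centre of its underside. Flat bar, 70 x 18 x 10 mm.
- flux_bottle: Brown dropper bottle, 33 mm across, 102 mm high, standing behind the work on the left; origin at the centre of its foot. Leave it alone.
- solder_spool: Grey spool standing on its flange, 63 mm across, 70 mm high, behind the work on the right; origin at the centre of its foot. Leave it alone.
- yellow_mug: Yellow plastic mug, 69 x 96 mm with its handle, 68 mm high, behind the plate; origin at the centre of its foot. Leave it alone.
- tape: Roll of black tape lying flat, 62 mm across, 19 mm high, at the near left; origin at the centre of its underside. Leave it alone.
Not all that is in view belongs to the job. Several things have the shape of the scraper; the one meant has the colours described above.

How it is judged:
On the way, in this order (a step that is already met when the one before it is completed fails the run):
1. the scraper block has been picked up and is over the fixture plate (height (world z) of scraper above 0.02 m and x of scraper in the frame of fixture_plate between -0.13 and 0.1 m and y of scraper in the frame of fixture_plate between -0.13 and 0.13 m), for 0.1 s.
2. all four offcuts lie in the tray, below the plate's face (x of flat_offcut_a in the frame of fixture_plate between -0.206 and -0.098 m and y of flat_offcut_a in the frame of fixture_plate between -0.128 and 0.128 m and height (world z) of each of flat_offcut_a, angle_offcut, channel_offcut, flat_offcut_b below 0.035 m and x of angle_offcut in the frame of fixture_plate between -0.206 and -0.098 m and y of angle_offcut in the frame of fixture_plate between -0.128 and 0.128 m and x of channel_offcut in the frame of fixture_plate between -0.206 and -0.098 m and y of channel_offcut in the frame of fixture_plate between -0.128 and 0.128 m and x of flat_offcut_b in the frame of fixture_plate between -0.206 and -0.098 m and y of flat_offcut_b in the frame of fixture_plate between -0.128 and 0.128 m), for 0.2 s.
3. the scraper stands on the bench and the heat sink lies flat on the plate at its seat, within 10 mm (height (world z) of scraper below 0.006 m and angle between scraper's own z axis and vertical below 0.1 rad and x of heat_sink in the frame of seat between -0.01 and 0.006 m and y of heat_sink in the frame of seat between -0.008 and 0.006 m and z of heat_sink in the frame of seat between -0.003 and 0.003 m and angle between the y axis of heat_sink and the x axis of fixture_plate, either way round below 0.15 rad), for 0.2 s.
4. the knob's clutch has slipped by 0.2 rad with the heat sink pressed against the end pin (value of joint clamp_clutch above 0.2 rad and contact force between heat_sink and end_pin above 2 N), for 0.1 s.
At the end, for the whole second after the job is handed in: Offcuts all in the tray, below the plate's face; scraper upright on the bench, not on the plate or in the tray; heat sink flat at its seat within 3 mm and 3 degrees, pressed on the end pin with over 2 N; clutch slipped 0.2 to 1.2 rad; heat sink and scraper at rest (all of step 2 and all of step 4 and height (world z) of scraper below 0.006 m and angle between scraper's own z axis and vertical below 0.1 rad and x of heat_sink in the frame of seat between -0.003 and 0.003 m and y of heat_sink in the frame of seat between -0.003 and 0.003 m and z of heat_sink in the frame of seat between -0.003 and 0.003 m and angle between the y axis of heat_sink and the x axis of fixture_plate, either way round below 0.05 rad and angle between heat_sink's own z axis and vertical below 0.05 rad and value of joint clamp_clutch below 1.2 rad and linear speed of each of heat_sink, scraper below 0.02 m/s); the robot touches nothing.
It fails at once if the fingers touch an offcut (contact force between the fingers and flat_offcut_a above 1 N or contact force between the fingers and angle_offcut above 1 N or contact force between the fingers and channel_offcut above 1 N or contact force between the fingers and flat_offcut_b above 1 N).
It fails at once if the clutch is driven on past 1.2 rad of slip (value of joint clamp_clutch above 1.2 rad).
It fails at once if a bystander (bottle, spool, mug, tape) is shifted by more than 25 mm (distance of any of flux_bottle, solder_spool, yellow_mug, tape from where it was at the start of the episode above 0.025 m).
It also fails if it takes over 64 s, if anything falls off the work surface, if the arm or the gripper's body presses on something with over 40 N, if the wrist force passes 120 N, or if a joint passes its speed limit or range.

## Working session

There is one attempt and no reset: what is moved stays moved. The work goes in short steps, Python scripts to look and compute and a tool call to move; the robot and the scene stay as the last step left them, time stands still between calls to the robot, and variables do not carry over. Pictures are saved under pics/ and viewed, at most 10 in all, crops included, and the job is handed in when it is done.

Besides the shell and the picture viewer there is one more tool, called after ">>>" as name(argument=value, ...) on one line, values as JSON. step_arm: Moves the arm, as the interface text tells. Its arguments: {"type":"object","properties":{"moves":{"type":"array"},"grip_force":{"type":"number"}},"required":["moves"]}

```bash
mkdir -p pics; cat > h.py <<'E'
import numpy as np, cv2
from workcell import telemetry, imaging, env
from scipy.spatial.transform import Rotation as R
def snap(cam,name,crop=None,s=1):
    im=imaging.read_camera(cam)
    np.save('pics/'+name+'.npy',im)
    if crop: im=im[crop[1]:crop[3],crop[0]:crop[2]]
    im=cv2.resize(im,None,fx=s,fy=s,interpolation=cv2.INTER_CUBIC)
    cv2.imwrite('pics/'+name+'.png',im[:,:,::-1])
def px2w(cam,u,v,z):
    p=imaging.camera_params(cam);K=np.array(p['camera_matrix']);T=np.array(p['pose'])
    d=np.linalg.inv(K)@[u,v,1]; d=T[:3,:3]@(d*[1,-1,-1]); o=T[:3,3]
    return o+d*(z-o[2])/d[2]
def w2px(cam,P):
    p=imaging.camera_params(cam);K=np.array(p['camera_matrix']);T=np.array(p['pose'])
    c=(T[:3,:3].T@(np.array(P)-T[:3,3]))*[1,-1,-1]; q=K@c; return q[:2]/q[2]
def st():
    s=telemetry.get_state(); w,x,y,z=s['orientation']; M=R.from_quat([x,y,z,w]).as_matrix()
    return s,np.array(s['tcp_pos']),M
def rel(P,yaw=None):
    """shift in tool mm to world point P; turn about tool z so that tool y axis heads to world yaw"""
    s,p,M=st(); d=M.T@(np.array(P)-p)*1000
    out=[np.round(d,1)]
    if yaw is not None:
        a=np.arctan2(M[1,1],M[0,1]); t=-(yaw-a); t=(t+np.pi/2)%np.pi-np.pi/2; out.append(round(t,3))
    return out
E
python3 - <<'E'
from h import *
for c in('top','side'):
    snap(c,c+'0',s=1.25)
    p=imaging.camera_params(c);print(c,np.round(p['pose'],3).tolist(),np.round(p['camera_matrix'],1).tolist(),[k for k in p])
s,p,M=st();print(p,np.round(M,3).tolist(),s['wrist_force'],s['clock'])
E
```

```text
top [[0.001, 0.982, -0.188, 0.375], [-0.999, 0.008, 0.036, 0.006], [0.037, 0.188, 0.981, 1.1], [0.0, 0.0, 0.0, 1.0]] [[416.9, 0.0, 316.7], [0.0, 416.9, 206.0], [0.0, 0.0, 1.0]] ['camera_matrix', 'pose']
side [[0.835, -0.311, 0.454, 1.242], [0.55, 0.454, -0.701, -1.046], [0.012, 0.835, 0.55, 0.888], [0.0, 0.0, 0.0, 1.0]] [[497.9, 0.0, 328.3], [0.0, 497.9, 192.1], [0.0, 0.0, 1.0]] ['camera_matrix', 'pose']
[ 0.21463712 -0.53293235  0.23047705] [[0.928, 0.374, -0.0], [0.374, -0.928, 0.002], [0.0, -0.002, -1.0]] [-0.40993994  0.02798564  0.49881788] 0.1
```

View pics/top0.png

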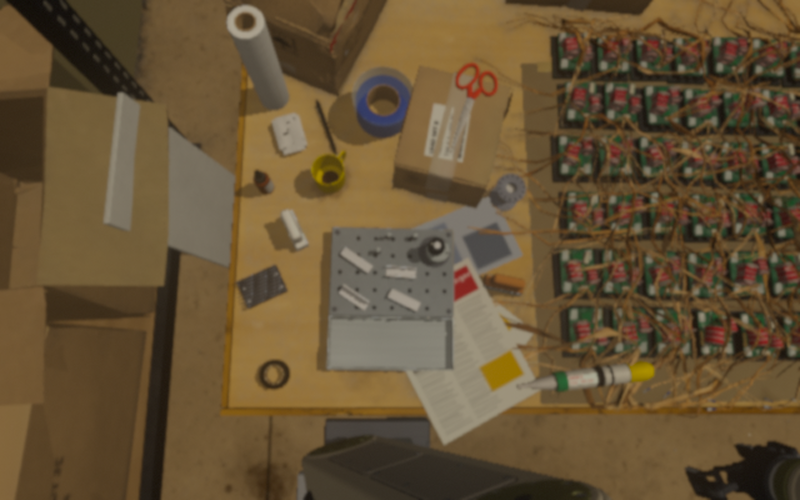

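View pics/side0.png

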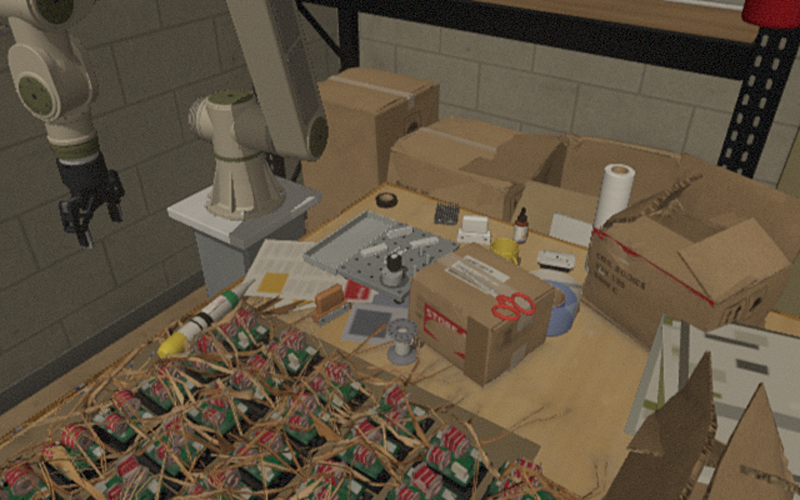

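Candidates with the scraper's shape in the top view are white (293,228), white (288,133) and orange wood with a grey blade (503,283). The last one fits "wooden block, steel blade", so I'll confirm it in an enlarged crop.

```bash
python3 - <<'E'
from h import *
im=np.load('pics/top0.npy')
c=im[172:304,255:425]; c=cv2.resize(c,None,fx=4.5,fy=4.5,interpolation=cv2.INTER_CUBIC)
c=cv2.convertScaleAbs(c,alpha=1.5); cv2.imwrite('pics/top0c.png',c[:,:,::-1])
E
```

```text
(no output)
```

View pics/top0c.png

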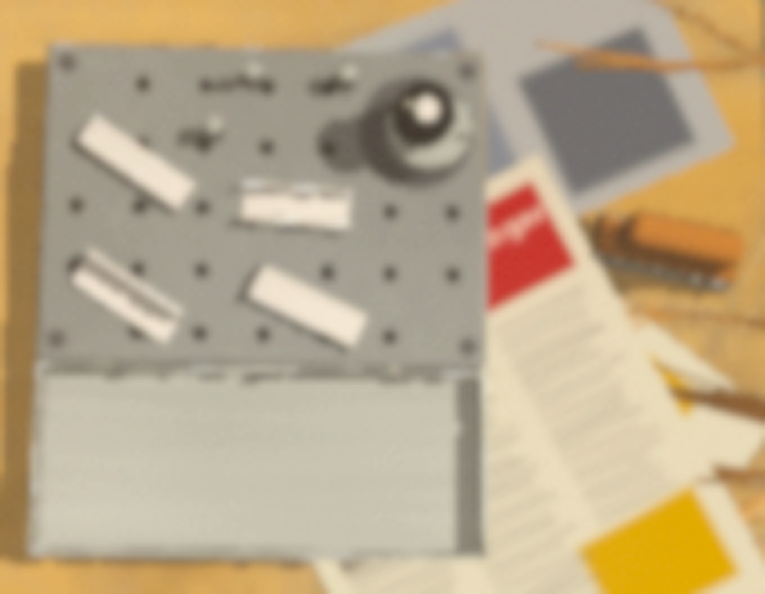

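Crop: the wooden scraper with its steel blade is at crop (600–742, 212–290). Plate corners are at (52,45), (483,50), (42,362) and (482,368). Side pin tops are at (253,70) and (348,72), the end pin top at (214,123), and the knob top at (427,108).

```bash
python3 - <<'E'
from h import *
def q(x,y,z): return px2w('top',255+x/4.5-.4,172+y/4.5-.4,z)
for n,x,y,z in [('TL',52,45,.036),('TR',483,50,.036),('FL',42,362,.036),('FR',482,368,.036),('sp1',253,70,.062),('sp2',348,72,.062),('ep',214,123,.062),('knob',427,108,.1),
 ('ribL',632,228,.072),('ribR',742,248,.072),('ribc',690,236,.072),
 ('bladeR',725,287,0),('bladeL',605,262,0),
 ('fa1',85,130,.046),('fa2',188,197,.046),('ang1',242,205,.04),('ang2',350,212,.04),('ch1',80,272,.05),('ch2',172,325,.05),('fb1',258,280,.046),('fb2',360,335,.046)]:
    print(n,np.round(q(x,y,z)*1000,1))
hs=[(240,289),(273,265),(287,291),(250,307)]
for u,v in hs: print('hs',np.round(px2w('top',u/1.25,v/1.25,.022)*1000,1))
E
```

```text
TL [643.4  99.3  36. ]
TR [ 642.9 -152.6   36. ]
FL [459.5 100.6  36. ]
FR [ 457.  -148.4   36. ]
sp1 [623.3 -17.1  62. ]
sp2 [622.7 -71.2  62. ]
ep [592.4   4.8  62. ]
knob [ 593.8 -111.6  100. ]
ribL [ 532.4 -228.8   72. ]
ribR [ 521.5 -290.3   72. ]
ribc [ 528.1 -261.3   72. ]
bladeR [ 508.2 -299.8    0. ]
bladeL [ 522.8 -228.4    0. ]
fa1 [591.   78.5  46. ]
fa2 [552.6  19.3  46. ]
ang1 [549.2 -11.6  40. ]
ang2 [545.5 -73.5  40. ]
ch1 [508.8  79.4  50. ]
ch2 [479.3  27.4  50. ]
fb1 [505.3 -20.7  46. ]
fb2 [474.5 -78.2  46. ]
hs [513.4 287.7  22. ]
hs [564.1 222.5  22. ]
hs [509.8 191.4  22. ]
hs [476.4 265.4  22. ]
```

```bash
python3 - <<'E'
from h import *
print(rel([.528,-.260,.13],-0.19))
E
```

```text
[array([ 392.6, -136. ,  100.8]), np.float64(-0.998)]
```

>>> step_arm(moves=[[[40, -14, 10], [0, 0, -0.12], 85], [[80, -28, 20], [0, 0, -0.24], 85], [[120, -42, 30], [0, 0, -0.36], 85], [[160, -56, 40], [0, 0, -0.48], 85], [[200, -70, 50], [0, 0, -0.6], 85], [[240, -84, 60], [0, 0, -0.72], 85], [[280, -97, 70], [0, 0, -0.84], 85], [[313, -108, 80], [0, 0, -0.95], 85]])

```text
clock: 0.77
tcp_pos: [0.4605, -0.3192, 0.1528]
orientation: [0.0, 0.784, 0.62, -0.0]
wrist_force: [1.3, -0.8, -0.6]
finger_gap: 0.0851
grip_force: 0.0
```

```bash
python3 - <<'E'
from h import *
s,p,M=st();print(p,s['joint_pos'],rel([.528,-.260,.12],-0.19),rel([.528,-.260,.037],-0.19))
E
```

```text
[ 0.46052608 -0.31924117  0.15275725] [-7.49379941e-01  3.19751454e-01 -1.40211785e-01  1.11079593e+00
 -5.55030899e-05  1.05359092e+00] [array([73.2, 52. , 32.8]), np.float64(-0.042)] [array([ 73.2,  52. , 115.8]), np.float64(-0.042)]
```

>>> step_arm(moves=[[[30, 20, 15], [0, 0, -0.03], 60], [[60, 40, 30], [0, 0, -0.04], 60], [[73, 52, 45], [0, 0, -0.04], 60], [[73, 52, 45], [0, 0, -0.04], 60]])

```text
clock: 1.1
tcp_pos: [0.528, -0.2582, 0.1045]
orientation: [-0.003, 0.772, 0.636, -0.0]
wrist_force: [-0.4, 0.4, -0.2]
finger_gap: 0.0598
grip_force: 0.0
```

```bash
python3 - <<'E'
from h import *
s,p,M=st();print(p,rel([.528,-.260,.037],-0.19)); snap('side','side1',(190,190,330,290),5.7)
E
```

```text
[ 0.52799508 -0.25818849  0.10454864] [array([-2. ,  0.6, 67.5]), np.float64(-0.003)]
```

View pics/side1.png

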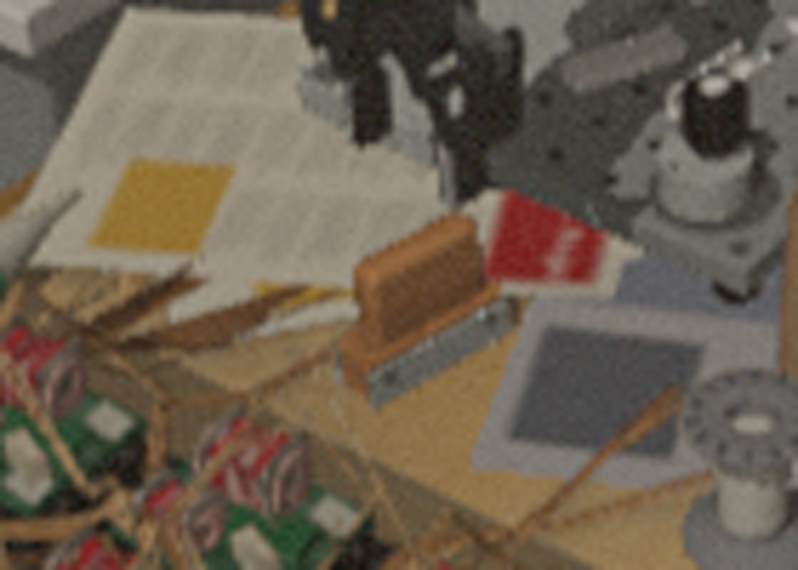

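Confirmed: orange wooden block with grey steel blades. The +x blade's lower edge runs from (375,408) to (510,330).

```bash
python3 - <<'E'
from h import *
for x,y,z in [(375,408,0),(508,330,0),(370,275,.072),(475,230,.072)]:
    print(np.round(px2w('side',190+x/5.7-.4,190+y/5.7-.4,z)*1000,1))
E
```

```text
[ 533.1 -305.     0. ]
[ 549.3 -225.3   -0. ]
[ 529.2 -296.4   72. ]
[ 547.8 -243.2   72. ]
```

>>> step_arm(moves=[[[-3, 0, 30], [0, 0, -0.01], 60], [[-3, 0, 55], [0, 0, -0.01], 60], [[-3, 0, 67], [0, 0, -0.01], 60], [[-3, 0, 67], [0, 0, -0.01], 15], [[-3, 0, 67], [0, 0, -0.01], 10], [[-3, 0, 67], [0, 0, -0.01], 10], [[-3, 0, 67], [0, 0, -0.01], 10], [[-3, 0, 67], [0, 0, -0.01], 10]], grip_force=60)

```text
clock: 1.82
tcp_pos: [0.5274, -0.2664, 0.043]
orientation: [0.002, 0.771, 0.637, 0.0]
wrist_force: [0.1, -1.4, 4.1]
finger_gap: 0.0192
grip_force: 58.9
```

>>> step_arm(moves=[[[0, 0, -25], [0, 0, 0], 10], [[0, 0, -60], [0, 0, 0], 10], [[0, 0, -80], [0, 0, 0], 10], [[0, 0, -80], [0, 0, 0], 10], [[0, 0, -80], [0, 0, 0], 10]])

```text
clock: 2.23
tcp_pos: [0.5276, -0.2658, 0.1229]
orientation: [0.002, 0.77, 0.638, 0.001]
wrist_force: [0.3, 0.7, -2.9]
finger_gap: 0.0193
grip_force: 58.9
```

```bash
python3 - <<'E'
from h import *
s,p,M=st();print(p,s['finger_gap'],s['wrist_force'],s['joint_pos'],rel([.634,.054,.123],-0.005))
snap('top','top2',(330,160,450,260),6)
E
```

```text
[ 0.52756783 -0.26584934  0.12293126] 0.01926680311181071 [ 0.25537799  0.70442387 -2.90719238] [-6.02586460e-01  3.91941580e-01 -1.11227470e-01  1.06374542e+00
 -4.51071565e-05  1.15612917e+00] [array([334.1,  44.8,  -0.4]), np.float64(-0.183)]
```

View pics/top2.png

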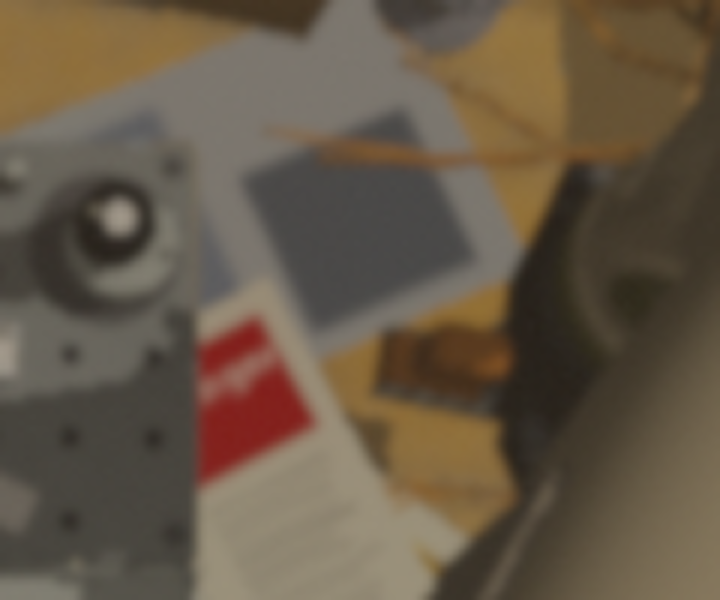

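The scraper is in the hand. Its left end is visible: block top rear corner at (387,333), front bottom corner at (378,393).

```bash
python3 - <<'E'
from h import *
s,p,M=st()
for x,y,z in [(387,333,.108),(378,393,.080)]:
    P=px2w('top',330+x/6-.4,160+y/6-.4,z); print(np.round(P*1000,1),np.round(M.T@(P-p)*1000,1))
print(np.round(M,3).tolist())
E
```

```text
[ 544.5 -218.9  108. ] [48.8  9.1 13.2]
[ 524.  -220.6   80. ] [ 43.3 -10.8  41.2]
[[0.187, 0.982, 0.0], [0.982, -0.187, -0.0], [-0.0, 0.0, -1.0]]
```

>>> step_arm(moves=[[[0, 0, -38], [0, 0, -0.02], 10], [[33, 4, -60], [0, 0, -0.06], 10], [[73, 9, -60], [0, 0, -0.1], 10], [[113, 14, -60], [0, 0, -0.15], 10], [[153, 20, -60], [0, 0, -0.18], 10], [[193, 26, -60], [0, 0, -0.18], 10], [[233, 32, -60], [0, 0, -0.18], 10], [[273, 37, -60], [0, 0, -0.18], 10]])

```text
clock: 2.95
tcp_pos: [0.6131, -0.0018, 0.1789]
orientation: [-0.001, 0.71, 0.704, -0.001]
wrist_force: [1.2, -0.1, -3.0]
finger_gap: 0.0197
grip_force: 59.1
```

>>> step_arm(moves=[[[40, 0, 0], [0, 0, 0], 10], [[60, 0, 0], [0, 0, 0], 10], [[60, 0, 0], [0, 0, 0], 10]])

```text
clock: 3.2
tcp_pos: [0.6127, 0.0611, 0.1785]
orientation: [-0.002, 0.708, 0.706, -0.001]
wrist_force: [-0.4, -0.2, -1.4]
finger_gap: 0.0192
grip_force: 59.2
```

```bash
python3 - <<'E'
from h import *
s,p,M=st();print(p,s['joint_pos'],s['finger_gap'],rel([.634,.054,.081],-0.007))
E
```

```text
[0.61268832 0.06109156 0.17851245] [-0.03167194  0.4146226   0.06370114  1.22460757  0.00154132  1.54107928] 0.01918490905872515 [array([-7.2, 21.8, 97.4]), np.float64(0.005)]
```

>>> step_arm(moves=[[[-7, 22, 30], [0, 0, 0.005], 10], [[-7, 22, 65], [0, 0, 0.005], 10], [[-7, 22, 90], [0, 0, 0.005], 10], [[-7, 22, 96], [0, 0, 0.005], 10], [[-7, 22, 96], [0, 0, 0.005], 10], [[-7, 22, 96], [0, 0, 0.005], 10]])

```text
clock: 3.7
tcp_pos: [0.6357, 0.0484, 0.0847]
orientation: [-0.001, 0.712, 0.702, -0.001]
wrist_force: [-0.3, 0.1, -1.8]
finger_gap: 0.0194
grip_force: 59.4
```

```bash
python3 - <<'E'
from h import *
s,p,M=st();print(p,s['wrist_force'],rel([.634,.054,.0805],-0.007)); snap('side','side2',(240,160,380,260),5.7)
E
```

```text
[0.6357417  0.04836945 0.08467474] [-0.33139054  0.12430354 -1.82854088] [array([ 5.6, -1.8,  4.2]), np.float64(-0.007)]
```

View pics/side2.png

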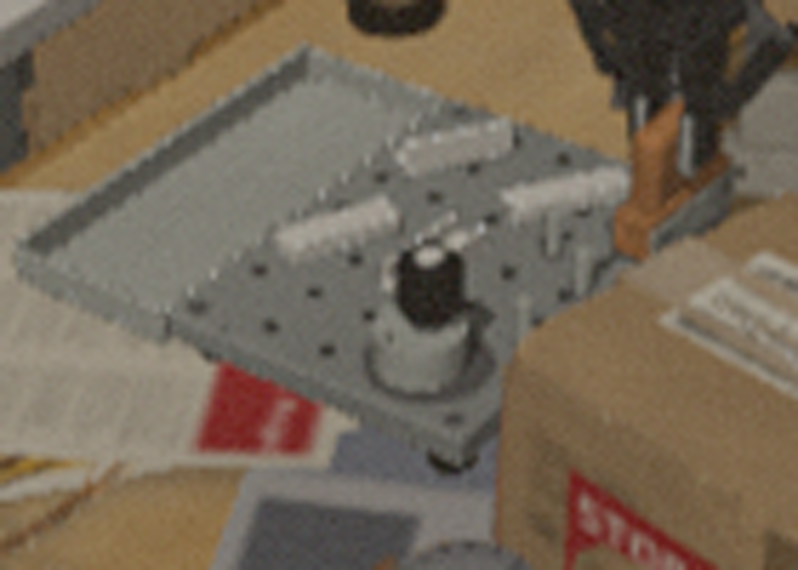

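The scraper is upright behind flat A, clear of the pins. I'll lower it and shift it left slightly.

>>> step_arm(moves=[[[6, -2, 3], [0, 0, -0.007], 10], [[6, -2, 3], [0, 0, -0.007], 10], [[6, -2, 3], [0, 0, -0.007], 10], [[6, -2, 4], [0, 0, -0.007], 10], [[6, -2, 4], [0, 0, -0.007], 10]])

```text
clock: 4.17
tcp_pos: [0.6346, 0.055, 0.0815]
orientation: [0.0, 0.709, 0.705, 0.0]
wrist_force: [0.3, -1.0, -2.6]
finger_gap: 0.0189
grip_force: 59.3
```

>>> step_arm(moves=[[[0, -10, 1], [0, 0, 0], 10], [[0, -23, 1], [0, 0, 0], 10], [[0, -36, 1], [0, 0, 0], 10], [[0, -49, 1], [0, 0, 0], 10], [[0, -62, 1], [0, 0, 0], 10], [[0, -75, 1], [0, 0, 0], 10], [[0, -88, 1], [0, 0, 0], 10], [[0, -100, 1], [0, 0, 0], 10]])

```text
clock: 4.83
tcp_pos: [0.5339, 0.0555, 0.0805]
orientation: [0.0, 0.709, 0.705, 0.0]
wrist_force: [0.2, 0.8, -1.7]
finger_gap: 0.019
grip_force: 59.3
```

>>> step_arm(moves=[[[0, -13, 0], [0, 0, 0], 10], [[0, -26, 0], [0, 0, 0], 10], [[0, -39, 0], [0, 0, 0], 10], [[0, -52, 0], [0, 0, 0], 10], [[0, -65, 0], [0, 0, 0], 10], [[0, -78, 0], [0, 0, 0], 10], [[0, -88, 0], [0, 0, 0], 10], [[0, -88, 0], [0, 0, 0], 10]])

```text
clock: 5.5
tcp_pos: [0.4441, 0.0562, 0.0802]
orientation: [-0.001, 0.709, 0.705, -0.001]
wrist_force: [-0.2, -0.6, -2.9]
finger_gap: 0.0192
grip_force: 59.4
```

```bash
python3 - <<'E'
from h import *
s,p,M=st();print(p,s['wrist_force'],s['finger_gap']); snap('side','side3',(220,150,380,265),5)
E
```

```text
[0.44410461 0.05620919 0.08019962] [-0.2130187  -0.58354438 -2.87944126] 0.01923283721558409
```

View pics/side3.png

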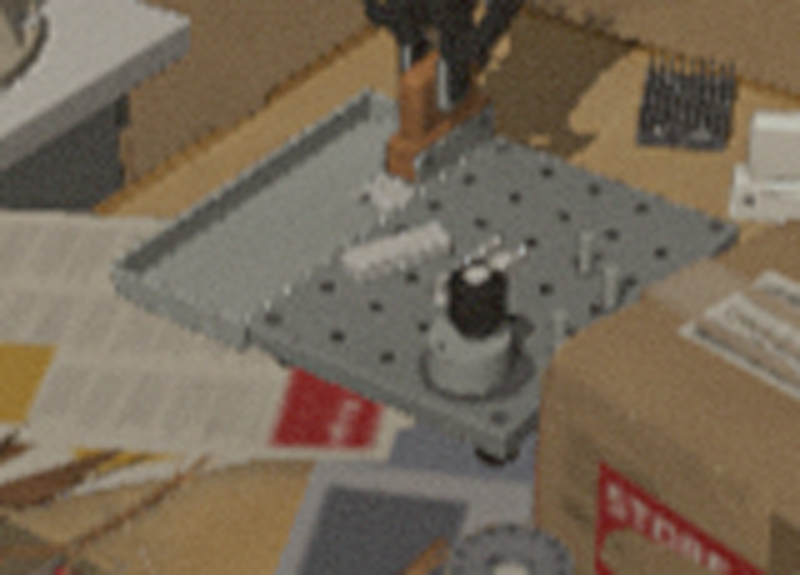

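Both lane 2 offcuts have left the plate. One shows at (385,195), at or just over the edge, and I'll check it after the second sweep.

>>> step_arm(moves=[[[0, 0, -25], [0, 0, 0], 10], [[0, 15, -48], [0, 0, 0], 10], [[-20, 45, -48], [0, 0, 0], 10], [[-45, 78, -48], [0, 0, 0], 10], [[-70, 110, -48], [0, 0, 0], 10], [[-95, 140, -48], [0, 0, 0], 10], [[-107, 151, -48], [0, 0, 0], 10], [[-107, 151, -48], [0, 0, 0], 10]])

```text
clock: 6.22
tcp_pos: [0.6013, -0.0556, 0.1279]
orientation: [0.002, 0.71, 0.704, 0.001]
wrist_force: [0.4, -0.5, -3.1]
finger_gap: 0.0189
grip_force: 59.5
```

```bash
python3 - <<'E'
from h import *
s,p,M=st();print(p,s['wrist_force'],s['finger_gap'],rel([.595,-.0500,.0805],-0.007),np.round(px2w('side',220+385/5,150+195/5,.04)*1000)); snap('top','top3',(255,172,425,304),4.5)
E
```

```text
[ 0.60128369 -0.05557986  0.12785918] [ 0.38434819 -0.49739295 -3.10297024] 0.018939401061497867 [array([ 5.6, -6.5, 47.3]), np.float64(-0.002)] [452.  -7.  40.]
```

View pics/top3.png

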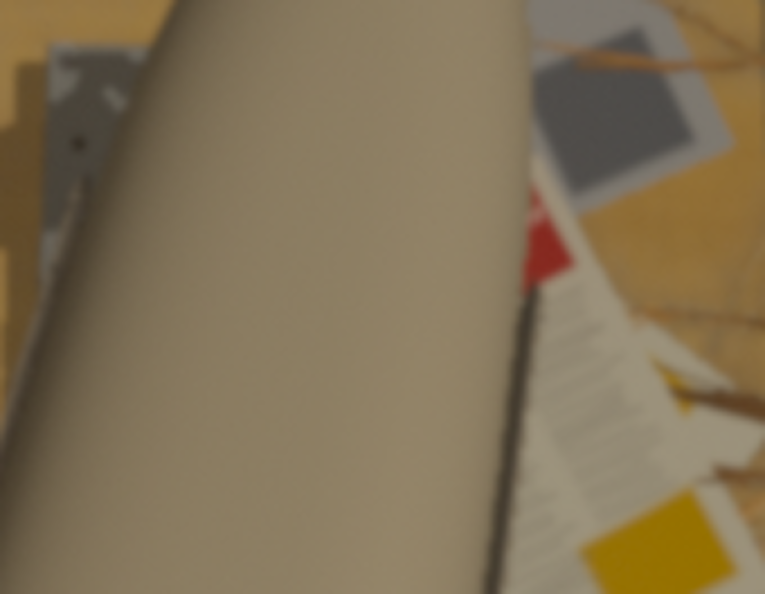

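The arm hides the plate from above, so this picture is no use. I'll do the lane 1 sweep, then a short extra sweep in the middle of the front edge.

>>> step_arm(moves=[[[6, -6, 5], [0, 0, -0.002], 10], [[6, -6, 25], [0, 0, -0.002], 10], [[6, -6, 40], [0, 0, -0.002], 10], [[6, -6, 45], [0, 0, -0.002], 10], [[6, -6, 47], [0, 0, -0.002], 10], [[6, -6, 47], [0, 0, -0.002], 10]])

```text
clock: 6.77
tcp_pos: [0.5937, -0.0524, 0.0878]
orientation: [0.008, 0.71, 0.705, -0.002]
wrist_force: [-8.0, -21.9, 26.4]
finger_gap: 0.0193
grip_force: 71.9
```

Unexpected contact (26 N upward, −22 N in y). I'll lift off and look.

>>> step_arm(moves=[[[0, 0, -20], [0, 0, 0], 10], [[0, 0, -45], [0, 0, 0], 10], [[0, 0, -45], [0, 0, 0], 10], [[0, 0, -45], [0, 0, 0], 10]])

```text
clock: 7.1
tcp_pos: [0.5918, -0.0454, 0.1278]
orientation: [0.002, 0.708, 0.706, 0.001]
wrist_force: [0.8, 0.5, -2.5]
finger_gap: 0.0191
grip_force: 67.8
```

```bash
python3 - <<'E'
from h import *
s,p,M=st();print(p,s['wrist_force'],s['finger_gap'],np.round(M,3).tolist()); snap('side','side4',(235,145,375,250),5.7)
E
```

```text
[ 0.5918322  -0.04541756  0.127805  ] [ 0.8049561   0.53152692 -2.53509362] 0.01907296349449954 [[0.003, 1.0, 0.004], [1.0, -0.003, -0.001], [-0.001, 0.004, -1.0]]
```

View pics/side4.png

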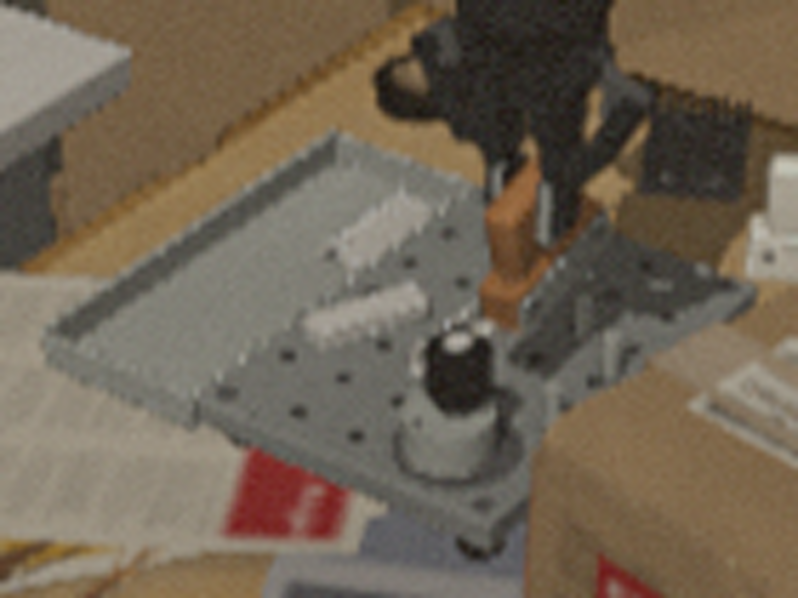

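The scraper's left end caught the end pin and tilted up in the grip. An offcut also lies near the plate edge at (340–430, 205–265). I'll compute both.

```bash
python3 - <<'E'
from h import *
def ray(cam,u,v):
    p=imaging.camera_params(cam);K=np.array(p['camera_matrix']);T=np.array(p['pose'])
    d=np.linalg.inv(K)@[u,v,1]; return T[:3,3],T[:3,:3]@(d*[1,-1,-1])
for x,y in [(518,330),(600,225),(525,300),(482,310)]:
    o,d=ray('side',235+x/5.7,145+y/5.7); xp=.606 if x!=482 else .578
    print('scr',np.round((o+d*(xp-o[0])/d[0])*1000,1))
for x,y in [(335,240),(345,268),(430,205),(405,188),(305,325),(425,290)]:
    print('off',[np.round(px2w('side',235+x/5.7,145+y/5.7,z)*1000,0)[:2] for z in (.025,.046)])
E
```

```text
scr [606.  -76.2  87.1]
scr [606.   -1.  109.4]
scr [606.  -70.2 101.7]
scr [578.  -66.8  83.1]
off [array([423.,  15.]), array([443., -11.])]
off [array([444.,  -5.]), array([464., -30.])]
off [array([445.,  75.]), array([465.,  48.])]
off [array([423.,  82.]), array([443.,  55.])]
off [array([460., -61.]), array([479., -85.])]
off [array([493.,   2.]), array([512., -23.])]
```

>>> step_arm(moves=[[[0, 0, -15], [0, 0, 0], 10], [[30, 2, -15], [0, 0, 0], 10], [[65, 4, -15], [0, 0, 0], 10], [[95, 8, -15], [0, 0, 0], 10], [[110, 8, -5], [0, 0, 0], 10], [[110, 8, 10], [0, 0, 0], 10], [[110, 8, 25], [0, 0, 0], 10], [[110, 8, 25], [0, 0, 0], 10]], grip_force=30)

```text
clock: 7.82
tcp_pos: [0.5955, 0.0654, 0.0961]
orientation: [-0.003, 0.708, 0.706, -0.003]
wrist_force: [-0.4, 0.7, -3.1]
finger_gap: 0.0192
grip_force: 67.5
```

>>> step_arm(moves=[[[0, 0, 6], [0, 0, 0], 10], [[0, 0, 12], [0, 0, 0], 10], [[0, 0, 17], [0, 0, 0], 10], [[0, 0, 21], [0, 0, 0], 10], [[0, 0, 23], [0, 0, 0], 10], [[0, 0, 23], [0, 0, 0], 10]], grip_force=20)

```text
clock: 8.32
tcp_pos: [0.5998, 0.0644, 0.0817]
orientation: [0.001, 0.709, 0.706, 0.001]
wrist_force: [-5.9, 2.3, 16.5]
finger_gap: 0.0191
grip_force: 70.1
```

>>> step_arm(moves=[[[0, 0, -1], [0, 0, 0], 22], [[0, 0, -1], [0, 0, 0], 26], [[0, 0, -1], [0, 0, 0], 32], [[0, 0, -1], [0, 0, 0], 40], [[0, 0, -1], [0, 0, 0], 40], [[0, 0, -1], [0, 0, 0], 40]])

```text
clock: 8.82
tcp_pos: [0.5991, 0.064, 0.0789]
orientation: [-0.0, 0.709, 0.706, -0.0]
wrist_force: [-0.4, 1.2, 0.3]
finger_gap: 0.0403
grip_force: 0.0
```

```bash
python3 - <<'E'
from h import *
s,p,M=st();print(p,s['wrist_force'],s['finger_gap'],rel([.6,.06,.076]))
im=imaging.read_camera('side')
hsv=cv2.cvtColor(im,cv2.COLOR_RGB2HSV); 
m=((hsv[...,0]>=4)&(hsv[...,0]<=14)&(hsv[...,1]>120)&(hsv[...,2]>50)).astype(np.uint8); 
# expected window
c=w2px('side',[.6,.06,.07]).astype(int);print(c)
x0,y0=c-35; sub=m[y0:y0+70,x0:x0+70]
for r in range(0,70): 
    t=''.join('#' if v else '.' for v in sub[r,10:70])
    if '#' in t: print(r+y0,t)
print(x0+10)
# predicted pixels for upright scraper corners
for P in [(.614,.018,.0365),(.614,.102,.0365),(.614,.018,.0645),(.61,.027,.1085),(.61,.093,.1085),(.59,.027,.1085)]: print(P,np.round(w2px('side',P),1))
E
```

```text
[0.59914019 0.06404506 0.0788971 ] [-0.35376083  1.15666466  0.30746033] 0.04025511280435023 [array([-4. ,  0.9,  2.9])]
[348 185]
166 ...............................................#............
167 .................................................#..........
170 .....................................................#......
172 ..............................#...............#.............
173 .............................##.............................
174 ...........................#####............................
175 ..........................#..###............................
176 .........................###.##.............................
177 .......................#.######.............................
178 .......................#.###.#..............................
179 ......................########..............................
180 .......................########.............................
181 .......................#.##.#.#.............................
182 .......................########.......##....................
183 ........................###...#.......#................
[... 503 characters left out ...]
......................
192 ....................########................................
193 ....................##.###..................................
194 ....................######..................................
195 ....................####....................................
196 ....................#####...................................
197 ....................######..................................
198 .......................###..................................
323
(0.614, 0.018, 0.0365) [345.3 202.9]
(0.614, 0.102, 0.0365) [359.4 190.3]
(0.614, 0.018, 0.0645) [345.6 195.2]
(0.61, 0.027, 0.1085) [346.5 180.9]
(0.61, 0.093, 0.1085) [357.9 171.4]
(0.59, 0.027, 0.1085) [340.7 178.9]
```

>>> step_arm(moves=[[[0, 0, -20], [0, 0, 0], 60], [[0, 0, -50], [0, 0, 0], 80], [[0, 0, -90], [0, 0, 0], 80], [[-35, -10, -110], [0, 0, 0], 80], [[-75, -20, -110], [0, 0, 0], 80], [[-115, -40, -110], [0, 0, 0], 80], [[-155, -60, -110], [0, 0, 0], 80], [[-195, -80, -110], [0, 0, 0], 80]])

```text
clock: 9.53
tcp_pos: [0.5217, -0.1237, 0.1893]
orientation: [0.0, 0.708, 0.706, 0.0]
wrist_force: [1.0, -0.1, 0.0]
finger_gap: 0.08
grip_force: 0.0
```

>>> step_arm(moves=[[[-35, 0, 0], [0, 0, 0], 80], [[-70, 0, 0], [0, 0, 0], 80], [[-105, 0, 0], [0, 0, 0], 80], [[-105, 0, 0], [0, 0, 0], 80], [[-105, 0, 0], [0, 0, 0], 80]])

```text
clock: 9.95
tcp_pos: [0.5218, -0.2292, 0.1888]
orientation: [-0.0, 0.71, 0.704, -0.0]
wrist_force: [-0.0, 0.3, -0.5]
finger_gap: 0.0801
grip_force: 0.0
```

```bash
python3 - <<'E'
from h import *
s,p,M=st();print(p)
a=imaging.read_camera('top');b=imaging.read_camera('side');np.save('pics/t5.npy',a);np.save('pics/s5.npy',b)
for n,im in(('top',a),('side',b)):
    hsv=cv2.cvtColor(im,cv2.COLOR_RGB2HSV); c=w2px(n,[.6,.07,.07]).astype(int)
    m=((hsv[...,0]>=4)&(hsv[...,0]<=15)&(hsv[...,1]>110)&(hsv[...,2]>50)); x0,y0=c-35
    print(n,x0,c)
    for r in range(y0,y0+70):
        t=''.join('#' if v else '.' for v in m[r,x0:x0+70])
        if t.count('#')>2: print(r,t)
# composite for one view: top plate + side plate
A=cv2.resize(a[172:272,190:390],None,fx=3,fy=3,interpolation=cv2.INTER_CUBIC); B=cv2.resize(b[150:250,230:430],None,fx=3,fy=3,interpolation=cv2.INTER_CUBIC)
cv2.imwrite('pics/comp5.png',cv2.convertScaleAbs(np.vstack([A,B]),alpha=1.4)[:,:,::-1])
E
```

```text
[ 0.52182068 -0.22923663  0.18879212]
top 241 [276 195]
188 ....................#..###################............................
189 ...................#.######################...........................
190 ..................###########################.........................
191 .................##################.###########.......................
192 .................###############################......................
193 .................###############################......................
194 .................###############################......................
195 .................###############################......................
196 .................######.########################......................
197 ................###.#.##.#######################......................
198 ................################################......................
199 ................#####################...#######.......................
side 315 [350 184]
149 ..............................#............#......#................#..
151 ..........##....#.............................
[... 1874 characters left out ...]
.........................
190 .............................##########...............................
191 ............................##########..........#.....................
192 ............................########..................................
193 ............................#######...................................
194 ............................######....................................
195 ............................#####.....................................
196 ............................#####...................................#.
197 ............................######....................................
198 ...............................###....................................
```

```bash
cat > fit.py <<'E'
from h import *
from scipy.optimize import differential_evolution
def wood(im):
    hsv=cv2.cvtColor(im,cv2.COLOR_RGB2HSV)
    return ((hsv[...,0]>=4)&(hsv[...,0]<=15)&(hsv[...,1]>110)&(hsv[...,2]>50)).astype(np.uint8)
BOX=[((-.012,-.042,0),(.012,.042,.028)),((-.010,-.033,.028),(.010,.033,.072))]
def fit(ims,c0,boxes=BOX,mask=wood,rng=(.02,.035,.3,.35),win=28):
    c0=np.array(c0); D=[]
    for n,im in ims.items():
        c=w2px(n,c0+[0,0,.04]); x0,y0=(c-win).astype(int); m=mask(im)[y0:y0+2*win,x0:x0+2*win]
        m=cv2.resize(cv2.medianBlur(m,3),None,fx=4,fy=4,interpolation=cv2.INTER_NEAREST); D.append((n,x0,y0,m))
    P=[np.array([[a,b,c] for a in(l[0],h[0]) for b in(l[1],h[1]) for c in(l[2],h[2])]) for l,h in boxes]
    def cost(q):
        M=(R.from_euler('z',q[2])*R.from_euler('x',q[3])).as_matrix(); s=0
        for n,x0,y0,m in D:
            I=np.zeros_like(m)
            for X in P:
                W=X@M.T+c0+[q[0],q[1],0]
                px=np.array([w2px(n,w) for w in W]); px=((px-[x0,y0]+.5)*4).astype(np.int32)
                cv2.fillConvexPoly(I,cv2.convexHull(px),1)
            s+=1-(I&m).sum()/max(1,(I|m).sum())
        return s/len(D)
    r=differential_evolution(cost,[(-rng[0],rng[0]),(-rng[1],rng[1]),(-rng[2],rng[2]),(-rng[3]-1e-6,rng[3]+1e-6)],maxiter=40,popsize=10,seed=1,tol=1e-4)
    return c0[:2]+r.x[:2],r.x[2:],r.fun
E
cat > lim.py <<'E'
E
time python3 - <<'E'
import h
_c={}
from h import *
o=imaging.camera_params
imaging.camera_params=lambda n:_c.setdefault(n,o(n))
from fit import *
a=np.load('pics/t5.npy');b=np.load('pics/s5.npy')
print(fit({'top':a,'side':b},[.6,.07,.0365]))
print(fit({'top':a},[.6,.07,.0365],rng=(.02,.035,.3,0)))
print(fit({'side':b},[.6,.07,.0365],rng=(.02,.035,.3,0)))
E
```

```text
Traceback (most recent call last):
  File "fit.py", line 23, in fit
    r=differential_evolution(cost,[(-rng[0],rng[0]),(-rng[1],rng[1]),(-rng[2],rng[2]),(-rng[3]-1e-6,rng[3]+1e-6)],maxiter=40,popsize=10,seed=1,tol=1e-4)
  File "fit.py", line 19, in cost
    px=np.array([w2px(n,w) for w in W]); px=((px-[x0,y0]+.5)*4).astype(np.int32)
                 ~~~~^^^^^
  File "h.py", line 15, in w2px
    p=imaging.camera_params(cam);K=np.array(p['camera_matrix']);T=np.array(p['pose'])
ValueError: time passes only in moves, steps and waits

real	0m3.249s
user	0m1.835s
sys	0m0.537s
```

```bash
rm lim.py; sed -i 's/^def snap/import functools\ncamp=functools.lru_cache(None)(imaging.camera_params)\ndef snap/; s/p=imaging.camera_params(cam)/p=camp(cam)/' h.py
time python3 - <<'E'
from fit import *
a=np.load('pics/t5.npy');b=np.load('pics/s5.npy')
print(fit({'top':a,'side':b},[.6,.07,.0365]))
print(fit({'top':a},[.6,.07,.0365],rng=(.02,.035,.3,0)))
print(fit({'side':b},[.6,.07,.0365],rng=(.02,.035,.3,0)))
E
```

```text
(array([0.60201414, 0.07840811]), array([ 0.10973581, -0.00830188]), np.float64(0.2822547516223334))
(array([0.6026124 , 0.07795198]), array([-7.78919362e-02, -5.63186960e-07]), np.float64(0.26995397764628537))
(array([0.60014773, 0.0824946 ]), array([1.22959465e-01, 2.50388957e-07]), np.float64(0.2808434275459848))
real	0m1.837s
user	0m2.281s
sys	0m0.065s
```

>>> step_arm(moves=[[[39, 10, 0], [0, 0, 0], 60], [[78, 20, 0], [0, 0, 0], 60], [[117, 30, 0], [0, 0, 0], 60], [[156, 40, 0], [0, 0, 0], 60], [[195, 50, 0], [0, 0, 0], 60], [[234, 60, 0], [0, 0, 0], 60], [[273, 70, 0], [0, 0, 0], 60], [[308, 78, 0], [0, 0, 0], 60]])

```text
clock: 10.72
tcp_pos: [0.6008, 0.0848, 0.1894]
orientation: [-0.0, 0.707, 0.707, 0.0]
wrist_force: [1.3, -0.6, 0.7]
finger_gap: 0.0599
grip_force: 0.0
```

>>> step_arm(moves=[[[0, 0, 20], [0, 0, 0], 60], [[0, 0, 40], [0, 0, 0], 60], [[0, 0, 40], [0, 0, 0], 60], [[0, 0, 40], [0, 0, 0], 60]])

```text
clock: 11.05
tcp_pos: [0.5996, 0.082, 0.1483]
orientation: [-0.001, 0.708, 0.707, -0.001]
wrist_force: [0.2, -0.0, 0.3]
finger_gap: 0.0601
grip_force: 0.0
```

```bash
python3 - <<'E'
from h import *
print(rel([.6015,.079,.0765],-.007),st()[1])
E
```

```text
[array([-3. ,  2.1, 71.8]), np.float64(0.005)] [0.59961999 0.08199125 0.14830766]
```

>>> step_arm(moves=[[[-3, 2, 30], [0, 0, 0.005], 60], [[-3, 2, 60], [0, 0, 0.005], 60], [[-3, 2, 72], [0, 0, 0.005], 60], [[-3, 2, 72], [0, 0, 0.005], 30], [[-3, 2, 72], [0, 0, 0.005], 10], [[-3, 2, 72], [0, 0, 0.005], 10], [[-3, 2, 72], [0, 0, 0.005], 10], [[-3, 2, 72], [0, 0, 0.005], 10]], grip_force=80)

```text
clock: 11.72
tcp_pos: [0.6049, 0.0773, 0.0795]
orientation: [0.001, 0.71, 0.704, 0.001]
wrist_force: [0.0, 0.2, 5.8]
finger_gap: 0.0189
grip_force: 78.7
```

>>> step_arm(moves=[[[0, 0, 0], [0, 0, 0], 10], [[0, 0, -20], [0, 0, 0], 10], [[0, 0, -45], [0, 0, 0], 10], [[0, 0, -45], [0, 0, 0], 10], [[0, 0, -45], [0, 0, 0], 10], [[0, 0, -45], [0, 0, 0], 10]])

```text
clock: 12.22
tcp_pos: [0.6031, 0.0773, 0.1217]
orientation: [-0.0, 0.71, 0.704, -0.0]
wrist_force: [-0.9, 0.2, -1.7]
finger_gap: 0.0189
grip_force: 78.7
```

```bash
python3 - <<'E'
from fit import *
s,p,M=st();print(p,s['finger_gap'],s['wrist_force'])
b=imaging.read_camera('side'); m=wood(b); c=w2px('side',[.6,.079,.1]).astype(int);x0,y0=c-32;print(x0)
for r in range(y0,y0+64):
    t=''.join('#' if v else '.' for v in m[r,x0:x0+64])
    if t.count('#')>2: print(r,t)
print([np.round(w2px('side',np.array([x,.079-.042,.0815])),1) for x in(.5895,.6135)], [np.round(w2px('side',[.6115,y,.1535]),1) for y in(.046,.112)])
print(rel([.597,-.047,.123],-.007))
E
```

```text
[0.60309299 0.07733778 0.12171719] 0.01888374180353044 [-0.85117372  0.17838257 -1.74143365]
320
148 ..........#.......#...........................#.................
155 ...................#.#............................#.............
160 .................................###............................
161 ...............................#####............................
162 ..............................#####.............................
163 ..............................#####.........#.................#.
164 .............................######.............................
165 ...........................########..........#..................
166 ...........................########.............#.....#.........
167 ...........................########................#............
168 ..........................#########.............................
169 ...........................#######........#................##...
170 ...........................#######......#.##...................#
171 ...........................######......####.....................
172 ...........................######
[... 445 characters left out ...]

179 ........................##########..............................
180 ........................#########...............................
181 ........................#######..........#......................
182 ........................######..................................
183 ........................######..................................
184 ........................######..................................
185 ........................#####...................................
186 .........................####.........#.....#...................
[array([342.1, 185. ]), array([348.9, 187.5])] [array([350.8, 165.2]), array([362.2, 156.1])]
[array([-124.4,   -4.4,   -1.9]), np.float64(-0.002)]
```

>>> step_arm(moves=[[[-30, -1, 0], [0, 0, -0.002], 10], [[-65, -2, 0], [0, 0, -0.002], 10], [[-100, -4, 0], [0, 0, -0.002], 10], [[-126, -4, 0], [0, 0, -0.002], 10], [[-126, -4, 0], [0, 0, -0.002], 10], [[-126, -4, 0], [0, 0, -0.002], 10], [[-126, -4, 0], [0, 0, -0.002], 10]])

```text
clock: 12.85
tcp_pos: [0.5974, -0.0484, 0.121]
orientation: [-0.001, 0.71, 0.704, -0.0]
wrist_force: [0.9, 0.2, -2.5]
finger_gap: 0.0187
grip_force: 78.6
```

```bash
python3 - <<'E'
from h import *
s,p,M=st();print(p,s['wrist_force'],rel([.597,-.049,.081],-.007),s['qvel'])
E
```

```text
[ 0.59743296 -0.04837511  0.12098193] [ 0.88070564  0.23224409 -2.52086504] [array([-0.7, -0.3, 40. ]), np.float64(-0.001)] [ 0.02472172 -0.00438728  0.00590348  0.0033313  -0.00160303  0.00014607]
```

Now I'll lower in small stages, watching the force.

>>> step_arm(moves=[[[-1, 0, 8], [0, 0, 0], 10], [[-1, 0, 14], [0, 0, 0], 10], [[-1, 0, 19], [0, 0, 0], 10], [[-1, 0, 21], [0, 0, 0], 10], [[-1, 0, 21], [0, 0, 0], 10]])

```text
clock: 13.27
tcp_pos: [0.5975, -0.0488, 0.1]
orientation: [-0.001, 0.709, 0.705, -0.001]
wrist_force: [0.2, 0.1, -2.3]
finger_gap: 0.019
grip_force: 78.6
```

>>> step_arm(moves=[[[0, 0, 5], [0, 0, 0], 10], [[0, 0, 10], [0, 0, 0], 10], [[0, 0, 15], [0, 0, 0], 10], [[0, 0, 18], [0, 0, 0], 10], [[0, 0, 18], [0, 0, 0], 10], [[0, 0, 18], [0, 0, 0], 10]])

```text
clock: 13.77
tcp_pos: [0.598, -0.0496, 0.0829]
orientation: [-0.0, 0.71, 0.705, -0.0]
wrist_force: [0.2, 0.4, -2.5]
finger_gap: 0.0186
grip_force: 78.6
```

>>> step_arm(moves=[[[0, 0, 1], [0, 0, 0], 10], [[0, 0, 2], [0, 0, 0], 10], [[0, 0, 2], [0, 0, 0], 10], [[0, 0, 2], [0, 0, 0], 10]])

```text
clock: 14.1
tcp_pos: [0.5983, -0.0497, 0.0814]
orientation: [0.0, 0.71, 0.705, 0.0]
wrist_force: [0.4, 0.7, -2.0]
finger_gap: 0.0188
grip_force: 78.6
```

>>> step_arm(moves=[[[0, -10, 1], [0, 0, 0], 10], [[0, -22, 1], [0, 0, 0], 10], [[0, -34, 1], [0, 0, 0], 10], [[0, -46, 1], [0, 0, 0], 10], [[0, -58, 1], [0, 0, 0], 10], [[0, -70, 1], [0, 0, 0], 10], [[0, -80, 1], [0, 0, 0], 10], [[0, -80, 1], [0, 0, 0], 10]])

```text
clock: 14.77
tcp_pos: [0.5161, -0.0487, 0.0802]
orientation: [-0.001, 0.71, 0.705, -0.001]
wrist_force: [-0.8, -0.2, -2.0]
finger_gap: 0.0185
grip_force: 78.6
```

>>> step_arm(moves=[[[0, -12, 0], [0, 0, 0], 10], [[0, -24, 0], [0, 0, 0], 10], [[0, -36, 0], [0, 0, 0], 10], [[0, -48, 0], [0, 0, 0], 10], [[0, -60, 0], [0, 0, 0], 10], [[0, -72, 0], [0, 0, 0], 10], [[0, -78, 0], [0, 0, 0], 10], [[0, -78, 0], [0, 0, 0], 10]])

```text
clock: 15.43
tcp_pos: [0.4401, -0.0486, 0.0807]
orientation: [0.0, 0.71, 0.705, 0.0]
wrist_force: [0.3, -0.1, -2.2]
finger_gap: 0.019
grip_force: 78.8
```

>>> step_arm(moves=[[[0, 0, -30], [0, 0, 0], 10], [[-20, 8, -60], [0, 0, 0], 10], [[-58, 22, -60], [0, 0, 0], 10], [[-96, 38, -60], [0, 0, 0], 10], [[-134, 54, -60], [0, 0, 0], 10], [[-172, 70, -60], [0, 0, 0], 10], [[-205, 88, -60], [0, 0, 0], 10], [[-225, 88, -60], [0, 0, 0], 10]])

```text
clock: 16.1
tcp_pos: [0.5303, -0.2789, 0.1399]
orientation: [0.002, 0.71, 0.704, 0.0]
wrist_force: [1.1, -0.5, -1.6]
finger_gap: 0.0185
grip_force: 79.1
```

>>> step_arm(moves=[[[0, 0, 0], [0, 0, 0], 10], [[0, 0, 0], [0, 0, 0], 10], [[0, 0, 0], [0, 0, 0], 10]])

```text
clock: 16.35
tcp_pos: [0.5265, -0.2737, 0.1396]
orientation: [-0.001, 0.71, 0.705, 0.0]
wrist_force: [-0.5, 0.2, -2.8]
finger_gap: 0.0185
grip_force: 79.1
```

```bash
python3 - <<'E'
from h import *
s,p,M=st();print(p,s['finger_gap'])
a=imaging.read_camera('top');b=imaging.read_camera('side');np.save('pics/t6.npy',a);np.save('pics/s6.npy',b)
# rectify the plate+tray plane (z=.03) seen by both cameras: x .65..0.35 down, y .12..-.17 right, 1.4px/mm
def warp(n,im,z,s=1.3):
    W=[(.65,.11),(.65,-.16),(.35,-.16),(.35,.11)]
    src=np.float32([w2px(n,[x,y,z]) for x,y in W]); dst=np.float32([((.11-y)*1000*s,(.65-x)*1000*s) for x,y in W])
    return cv2.warpPerspective(im,cv2.getPerspectiveTransform(src,dst),(int(270*s),int(300*s)),flags=cv2.INTER_CUBIC)
L=np.hstack([warp('top',a,.03),warp('side',b,.03)])
hs=cv2.resize(a[200:256,180:240],(351,328),interpolation=cv2.INTER_CUBIC)  # heat sink crop x5.85
hsb=np.zeros((200,L.shape[1],3),np.uint8); t=cv2.resize(a[205:250,180:250],None,fx=4.4,fy=4.4,interpolation=cv2.INTER_CUBIC); hsb[:t.shape[0],:t.shape[1]]=t
t2=cv2.resize(b[150:195,325:395],None,fx=4.4,fy=4.4,interpolation=cv2.INTER_CUBIC); hsb[:t2.shape[0],350:350+t2.shape[1]]=t2
O=cv2.convertScaleAbs(np.vstack([L,hsb]),alpha=1.5); print(O.shape); cv2.imwrite('pics/v10.png',O[:,:,::-1])
E
```

```text
[ 0.52647905 -0.27366313  0.13955984] 0.01847690722440862
(590, 702, 3)
```

View pics/v10.png

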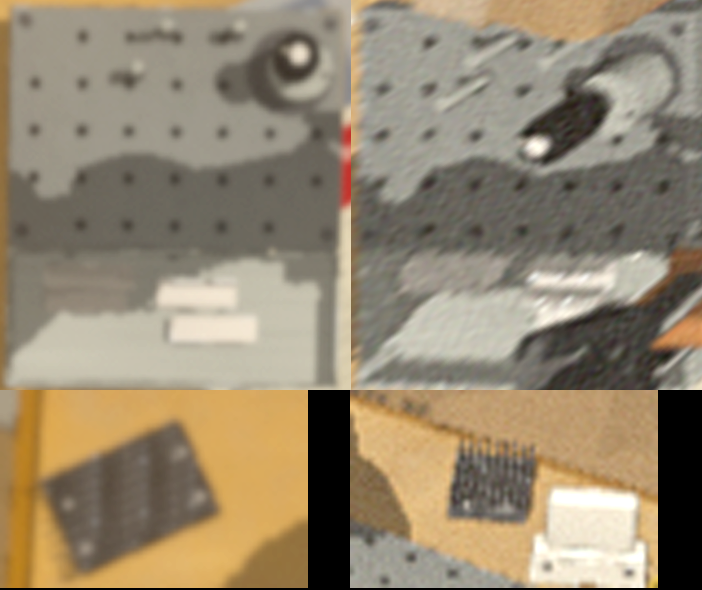

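The plate is clear. The right pair is in the tray at rectified (197,295) and (212,328), and the left pair at about (90,290). Heat sink corners in the lower-left crop are (42,93), (178,30), (218,123) and (85,183).

>>> step_arm(moves=[[[10, 0, 30], [0, 0, 0], 10], [[10, 0, 60], [0, 0, 0], 10], [[10, 0, 80], [0, 0, 0], 10], [[10, 0, 90], [0, 0, 0], 10], [[10, 0, 94], [0, 0, 0], 10], [[10, 0, 96], [0, 0, 0], 10], [[10, 0, 97], [0, 0, 0], 10], [[10, 0, 97], [0, 0, 0], 10]])

```text
clock: 17.12
tcp_pos: [0.5277, -0.2647, 0.0446]
orientation: [0.001, 0.71, 0.705, 0.0]
wrist_force: [-0.7, 0.2, -2.1]
finger_gap: 0.0187
grip_force: 79.2
```

```bash
python3 - <<'E'
from h import *
a=np.load('pics/t6.npy')
C=np.array([px2w('top',180+x/4.4-.4,205+y/4.4-.4,.022)[:2] for x,y in [(42,93),(178,30),(218,123),(85,183)]])*1000
print(np.round(C,1),'mean',np.round(C.mean(0),1)); d=lambda i,j:C[j]-C[i]
print([round(np.linalg.norm(d(i,(i+1)%4)),1) for i in range(4)],[round(np.arctan2(*d(i,(i+1)%4)[::-1]),3) for i in range(4)])
g=cv2.cvtColor(a,cv2.COLOR_RGB2GRAY)
for x in np.arange(.456,.395,-.004): print(round(x,3),[int(cv2.remap(g,np.float32([[q[0]]]),np.float32([[q[1]]]),1)[0,0]) for q in [w2px('top',[x,y,.028]) for y in np.arange(.095,-.002,-.008)]])
print(st()[0]['wrist_force'],st()[1])
for n,u,v in [('mugtop',328,160),('bottle',262,180),('decoy',293,228),('tape',274,374)]: print(n,np.round(px2w('top',u/1.25,v/1.25,.03)*1000))
E
```

```text
[[527.6 295.8]
 [565.7 218.3]
 [510.4 192.6]
 [474.9 268. ]] mean [519.7 243.7]
[np.float64(86.4), np.float64(61.0), np.float64(83.4), np.float64(59.6)] [np.float64(-1.114), np.float64(-2.706), np.float64(2.011), np.float64(0.486)]
0.456 [74, 72, 72, 74, 73, 67, 75, 75, 75, 75, 79, 81, 76]
0.452 [80, 81, 81, 79, 78, 72, 81, 81, 81, 81, 82, 81, 80]
0.448 [80, 82, 82, 77, 79, 80, 84, 86, 82, 83, 84, 84, 82]
0.444 [81, 81, 82, 80, 81, 81, 83, 85, 82, 83, 84, 82, 82]
0.44 [82, 82, 84, 85, 84, 84, 83, 84, 84, 85, 83, 82, 81]
0.436 [83, 84, 85, 89, 89, 88, 88, 88, 89, 88, 85, 83, 82]
0.432 [83, 84, 83, 89, 89, 89, 89, 90, 91, 91, 90, 86, 82]
0.428 [83, 83, 82, 84, 85, 84, 86, 87, 88, 90, 90, 86, 81]
0.424 [84, 84, 82, 84, 85, 88, 88, 89, 88, 90, 88, 83, 82]
0.42 [84, 84, 82, 88, 89, 90, 89, 91, 90, 92, 90, 83, 85]
0.416 [84, 84, 84, 91, 92, 91, 92, 92, 92, 92, 90, 85, 90]
0.412 [84, 85, 85, 91, 101, 97, 97, 96, 98, 99, 96, 98, 102]
0.408 [85, 86, 85, 92, 119, 114, 109, 110, 117, 116, 114, 120, 120]
0.404 [85, 85, 87, 106, 128, 127, 126, 126, 127, 127, 125, 127, 127]
0.4 [86, 86, 93, 121, 129, 130, 130, 130, 129, 129, 128, 128, 128]
0.396 [85, 86, 111, 128, 129, 129, 129, 129, 128, 128, 127, 127, 127]
[-0.69944523  0.24649629 -2.12834009] [ 0.52771236 -0.26465027  0.04457099]
mugtop [794. 113.  30.]
bottle [747. 252.  30.]
decoy [642. 183.  30.]
tape [343. 209.  30.]
```

>>> step_arm(moves=[[[0, 0, 1], [0, 0, 0], 10], [[0, 0, 2], [0, 0, 0], 10], [[0, 0, 3], [0, 0, 0], 10], [[0, 0, 3], [0, 0, 0], 10]])

```text
clock: 17.45
tcp_pos: [0.5278, -0.2649, 0.0435]
orientation: [0.002, 0.71, 0.705, 0.0]
wrist_force: [-4.1, 2.0, 13.0]
finger_gap: 0.019
grip_force: 81.4
```

>>> step_arm(moves=[[[0, 0, -1], [0, 0, 0], 20], [[0, 0, -1], [0, 0, 0], 24], [[0, 0, -1], [0, 0, 0], 30], [[0, 0, -1], [0, 0, 0], 40], [[0, 0, -10], [0, 0, 0], 50], [[0, 0, -45], [0, 0, 0], 80], [[0, 0, -85], [0, 0, 0], 85], [[0, 0, -125], [0, 0, 0], 85]])

```text
clock: 18.12
tcp_pos: [0.5259, -0.2635, 0.1663]
orientation: [-0.001, 0.71, 0.705, -0.0]
wrist_force: [0.2, -0.6, -0.2]
finger_gap: 0.0833
grip_force: 0.0
```

>>> step_arm(moves=[[[40, 0, 0], [0, 0, 0], 85], [[80, 0, 0], [0, 0, 0], 85], [[120, 0, 0], [0, 0, -0.1], 85], [[160, 0, 0], [0, 0, -0.2], 85], [[200, 0, 0], [0, 0, -0.3], 85], [[240, 0, 0], [0, 0, -0.4], 85], [[280, 0, 0], [0, 0, -0.46], 85], [[320, 0, 0], [0, 0, -0.46], 85]])

```text
clock: 18.78
tcp_pos: [0.5287, 0.0577, 0.1659]
orientation: [0.0, 0.529, 0.848, 0.0]
wrist_force: [0.6, 0.6, 0.6]
finger_gap: 0.0853
grip_force: 0.0
```

```bash
python3 - <<'E'
from fit import *
s,p,M=st();print(p,rel([.520,.243,.12],.453))
b=imaging.read_camera('side');np.save('pics/s7.npy',b)
m=wood(b); c=w2px('side',[.528,-.262,.03]).astype(int);x0,y0=c-25
for r in range(y0,y0+50,2):
    t=''.join('#' if v else '.' for v in m[r,x0:x0+50])
    if t.count('#')>2: print(r,t)
print(fit({'side':b},[.528,-.262,0]))
E
```

```text
[0.52873483 0.05773261 0.16593361] [array([170.2,  73.6,  45.9]), np.float64(0.002)]
228 ...........................#######.....#..........
230 .........................#########................
232 ......................############....#...........
234 ...................###############................
236 .................#################................
238 ...............#############.######.##......#...#.
240 ....#..........#######.#.#.###########............
242 ##..............######.############...............
244 ................######.###.##.###.................
246 ...............###########.####...................
248 .............##.############......................
250 .............######.####.#........................
252 .......##....##########...........................
254 .....##......########.............................
256 ##.#.........######...............................
258 ..............#####...............................
266 ###...............................................
(array([ 0.52400225, -0.26675977]), array([ 0.200963  , -0.18007843]), np.float64(0.33380014004201264))
```

>>> step_arm(moves=[[[35, 15, 8], [0, 0, 0], 85], [[70, 30, 16], [0, 0, 0], 85], [[105, 45, 24], [0, 0, 0], 85], [[140, 60, 34], [0, 0, 0], 85], [[170, 73, 46], [0, 0, 0], 85], [[170, 73, 56], [0, 0, 0], 85], [[170, 73, 56], [0, 0, 0], 85], [[170, 73, 56], [0, 0, 0], 85]])

```text
clock: 19.5
tcp_pos: [0.5196, 0.2401, 0.1088]
orientation: [-0.0, 0.53, 0.848, -0.001]
wrist_force: [0.2, -1.1, 0.4]
finger_gap: 0.0852
grip_force: 0.0
```

```bash
python3 - <<'E'
from h import *
s,p,M=st();print(p,s['qvel'],rel([.520,.243,.008],.453))
a=imaging.read_camera('top'); b=imaging.read_camera('side'); np.save('pics/t8.npy',a);np.save('pics/s8.npy',b)
g=cv2.cvtColor(a,cv2.COLOR_RGB2GRAY); v=lambda P:int(g[tuple(np.round(w2px('top',P)[::-1]).astype(int))])
for x in np.arange(.470,.36,-.004): print(round(x,3),*['%3d'%v([x,y,.03]) for y in np.arange(.098,-.15,-.008)])
E
```

```text
[0.51961426 0.24012092 0.10879676] [-0.02831792 -0.01824202  0.01358924  0.00391179  0.00140339  0.00229903] [array([  2.4,   1.8, 100.8]), np.float64(0.0)]
0.47  89  83 101 101 102 102  99 101 103 104 102  98 104 104 104  96 101 103 103  98  90 103 104 105  93  98 105 105 105  99  79
0.466  95  95  99 100 101 101 102 101 103 103 103 103 103 105 105 104 105 104 104 103 103 104 104 104 104 105 105 105 105 102  85
0.462  97  93  93  96  99  97  98  98  99  99  98  99  98 100 101 102 102 102 102 101 101 103 103  98  99 103 100 100 100 100  98
0.458 103  89  86  91  94  86  92  95  92  93 101 105 102 105 105 107 106 106  94  92  92  98 100  92  95 103  93  92  96  99  97
0.454  98  93  89  94  92  85  96 100  95 101 107 101  99 115 100  90  98 104  92  91  90  95  97  93  91  95  96  92 105 110 100
0.45 114 118 117 113 104 109 118 121 113 119 121 110 107 119 100  97 106 113 107 107 107 108 108 107  94  96 107  95 107 103  89
0.446 116 122 115 116 120 122 124 127 125 125 127 127 122 122 118 120 122 123 123 123 123 124 123 123 120 121 124 120 123 102  82
0.442 118 122 108 111 123 124 124 1
[... 1990 characters left out ...]
124 123 122 122 124 126 127 126 128 128 128 105  85
0.378 126 131 132 132 132 131 131 131 130 130 129 129 127 128 127 127 127 127 126 126 126 126 126 127 126 127 127 128 129 106  86
0.374 125 131 132 131 132 131 131 130 129 129 129 128 128 127 127 127 127 126 126 127 126 127 126 127 127 128 128 128 130 107  86
0.37 124 130 131 131 130 130 130 131 130 129 129 129 128 127 127 127 126 126 126 126 127 126 127 127 128 128 128 129 130 107  87
0.366 122 128 129 129 129 129 129 129 129 129 128 128 128 128 128 127 127 126 126 126 126 126 126 127 127 126 127 127 129 106  86
0.362 124 128 128 128 128 127 127 127 127 128 128 127 127 127 128 127 127 127 127 126 127 127 126 127 127 127 127 127 128 105  85
```

>>> step_arm(moves=[[[2, 2, 35], [0, 0, 0], 85], [[2, 2, 70], [0, 0, 0], 85], [[2, 2, 95], [0, 0, 0], 85], [[2, 2, 108], [0, 0, 0], 85], [[2, 2, 109], [0, 0, 0], 85], [[2, 2, 109], [0, 0, 0], 75]], grip_force=50)

```text
clock: 20.1
tcp_pos: [0.5214, 0.242, 0.0004]
orientation: [-0.0, 0.531, 0.847, -0.0]
wrist_force: [0.9, -0.1, 0.5]
finger_gap: 0.0759
grip_force: 0.0
```

>>> step_arm(moves=[[[0, 0, 0], [0, 0, 0], 65], [[0, 0, 0], [0, 0, 0], 55], [[0, 0, 0], [0, 0, 0], 50], [[0, 0, 0], [0, 0, 0], 50], [[0, 0, 0], [0, 0, 0], 50]])

```text
clock: 20.52
tcp_pos: [0.5231, 0.2434, 0.0025]
orientation: [0.002, 0.53, 0.848, 0.001]
wrist_force: [-0.3, -1.6, 6.7]
finger_gap: 0.059
grip_force: 56.1
```

>>> step_arm(moves=[[[0, 0, -5], [0, 0, 0], 50], [[0, 0, -20], [0, 0, 0], 50], [[0, 0, -45], [0, 0, 0], 50], [[0, 0, -80], [0, 0, 0], 50], [[0, 0, -115], [0, 0, 0], 50], [[0, 0, -130], [0, 0, 0], 50], [[0, 0, -130], [0, 0, 0], 50], [[0, 0, -130], [0, 0, 0], 50]])

```text
clock: 21.18
tcp_pos: [0.5217, 0.2436, 0.1312]
orientation: [0.001, 0.53, 0.848, 0.001]
wrist_force: [0.2, -0.1, -1.9]
finger_gap: 0.0588
grip_force: 55.2
```

```bash
python3 - <<'E'
from fit import *
s,p,M=st();print(p,s['finger_gap'],s['wrist_force'],rel([.584,-.048,.132],-.007),s['joint_pos'])
# measure heat sink in hand from the side camera: dark mask
b=imaging.read_camera('side');np.save('pics/s9.npy',b)
z0=p[2]-.0025; g=cv2.cvtColor(b,cv2.COLOR_RGB2GRAY)
X=M[:,0];Y=M[:,1]
for nm,L,W in [('+x+y',.044,.03),('+x-y',.044,-.03),('-x+y',-.044,.03),('-x-y',-.044,-.03)]:
    P=p+X*L+Y*W; print(nm,[np.round(w2px('side',[P[0],P[1],z]),1) for z in(z0,z0+.022)])
c=w2px('side',[p[0],p[1],z0]).astype(int);print(c)
for r in range(c[1]-25,c[1]+26): print(r,' '.join('%2d'%(v//4) for v in g[r,c[0]-22:c[0]+24]))
E
```

```text
[0.52167841 0.2436426  0.13122638] 0.058798955281607036 [ 0.15082259 -0.12002987 -1.85927948] [array([-289.5,  -71.7,   -0.8]), np.float64(0.46)] [ 2.97529857e-01  3.60130934e-01 -1.37234023e-01  1.07104236e+00
  9.42915015e-06  1.41510250e+00]
+x+y [array([368.2, 133.7]), array([368.6, 127.8])]
+x-y [array([350.5, 132.5]), array([350.7, 126.6])]
-x+y [array([366.5, 145.9]), array([366.8, 139.8])]
-x-y [array([348. , 144.6]), array([348.2, 138.5])]
[358 139]
114 28 28 27 11 10 11  8 14 22 28 27 27 27 26 11  9 12 10 10 11 11  9  9  9  8 10 10 11  9 10 10 12 10  9 12 22 30 30 28 19 18 11 10 10 17 29
115 27 27 27 11 10  9 11 16 28 28 27 27 27 28  9  8  8  9  8  8  9  9 10 10 10 12 10 11 11 12  9 11  8 13 21 28 28 28 28 17 17 10 10  8 17 32
116 28 28 27 20 11  8  9 14 28 28 28 27 28 27 10  8 11 10 11  9  9 11 10 11  9 11 10  9 11 10  9  9  8 14 27 29 28 27 27 19 11  9 10  9 16 30
117 27 29 28 26 12  8 10 11 23 28 27 29 27 21  9  8  9 10  9 11  8 12 10 10 11  9  9  8 10 10  9 10  7 13 23 28 27 28 28 27 10  7  8 13 23 29
118 28 28 28 27 11 10  9  9 15 27 28 29 25 12 10 11  9 11  9  6  7 11
[... 5904 characters left out ...]
 30 31 30 29 29 29 29 28 28 26 26 25 23 22 21 21 25 23 22 27 28 27 27 28 27 27 26 28 26 27 27 25 27 26 26 27 27 25 27 26 25 26 27 26
161 31 30 30 30 29 29 30 29 30 30 30 30 30 29 27 27 26 22 23 21 20 22 21 24 27 26 27 27 26 26 27 25 26 25 26 26 26 26 26 26 26 26 26 26 27 26
162 30 29 30 29 29 30 30 29 29 29 29 30 29 31 30 32 30 28 27 28 22 16 14 16 23 23 23 27 28 28 27 26 26 26 26 26 26 27 27 26 27 27 27 27 26 26
163 31 30 30 29 30 29 29 29 30 30 30 29 29 30 30 31 31 31 31 31 28 17 15 14 16 15 16 22 23 23 27 26 28 27 27 27 27 26 27 27 27 25 25 26 26 25
164 30 31 31 30 29 29 30 31 31 29 30 31 30 30 31 31 31 30 32 32 31 20 19 18 16 15 15 14 14 16 22 23 23 26 27 25 27 27 28 26 27 27 27 27 26 25
```

>>> step_arm(moves=[[[-36, -9, 0], [0, 0, 0.06], 50], [[-73, -18, 0], [0, 0, 0.12], 50], [[-110, -27, 0], [0, 0, 0.18], 50], [[-147, -36, 0], [0, 0, 0.24], 50], [[-184, -45, 0], [0, 0, 0.3], 50], [[-221, -54, 0], [0, 0, 0.36], 50], [[-256, -63, 0], [0, 0, 0.42], 50], [[-288, -70, 0], [0, 0, 0.46], 50]])

```text
clock: 21.9
tcp_pos: [0.5826, -0.0482, 0.1276]
orientation: [-0.002, 0.711, 0.703, -0.001]
wrist_force: [0.6, 0.8, -2.3]
finger_gap: 0.0584
grip_force: 55.1
```

>>> step_arm(moves=[[[0, 0, 20], [0, 0, 0], 50], [[0, 0, 40], [0, 0, 0], 50], [[0, 0, 45], [0, 0, 0], 50], [[0, 0, 45], [0, 0, 0], 50], [[0, 0, 45], [0, 0, 0], 50]])

```text
clock: 22.32
tcp_pos: [0.5831, -0.0456, 0.084]
orientation: [-0.001, 0.709, 0.705, -0.001]
wrist_force: [0.2, 0.1, -0.5]
finger_gap: 0.0587
grip_force: 55.1
```

```bash
python3 - <<'E'
from h import *
s,p,M=st();print(p,s['finger_gap'],s['wrist_force'],rel([.585,-.0465,.068],-.007),s['joint_pos'])
E
```

```text
[ 0.58308046 -0.04562888  0.08403436] 0.058746269065620096 [ 0.2190725   0.13118007 -0.47078345] [array([-0.9,  2. , 16. ]), np.float64(0.001)] [-2.15288881e-01  4.17002861e-01 -1.75440580e-01  9.81519694e-01
 -4.07994663e-05  1.36192671e+00]
```

>>> step_arm(moves=[[[-1, 1, 5], [0, 0, 0], 50], [[-1, 1, 10], [0, 0, 0], 50], [[-1, 1, 15], [0, 0, 0], 50], [[-1, 1, 20], [0, 0, 0], 50], [[-1, 1, 25], [0, 0, 0], 50], [[-1, 1, 25], [0, 0, 0], 50], [[-1, 1, 25], [0, 0, 0], 50]])

```text
clock: 22.9
tcp_pos: [0.5848, -0.0471, 0.0598]
orientation: [-0.0, 0.71, 0.705, -0.0]
wrist_force: [0.1, 0.0, -2.4]
finger_gap: 0.0587
grip_force: 55.2
```

No pin contact. I'll lower to the plate (TCP ≈ 0.039).

>>> step_arm(moves=[[[0, 0, 6], [0, 0, 0], 50], [[0, 0, 11], [0, 0, 0], 50], [[0, 0, 15], [0, 0, 0], 50], [[0, 0, 18], [0, 0, 0], 50], [[0, 0, 19], [0, 0, 0], 50], [[0, 0, 20], [0, 0, 0], 50], [[0, 0, 20], [0, 0, 0], 50]])

```text
clock: 23.48
tcp_pos: [0.5852, -0.0473, 0.04]
orientation: [-0.0, 0.71, 0.705, -0.0]
wrist_force: [-0.6, -0.0, -2.3]
finger_gap: 0.0589
grip_force: 55.2
```

>>> step_arm(moves=[[[0, 0, 1], [0, 0, 0], 50], [[0, 0, 2], [0, 0, 0], 50], [[0, 0, 2], [0, 0, 0], 50], [[0, 0, 2], [0, 0, 0], 50]])

```text
clock: 23.82
tcp_pos: [0.5855, -0.0473, 0.0386]
orientation: [0.0, 0.71, 0.705, 0.0]
wrist_force: [-0.5, -0.0, 0.1]
finger_gap: 0.0589
grip_force: 55.3
```

Touching the plate lightly. I'll push +x to the side pins in small steps.

>>> step_arm(moves=[[[0, 1, 0], [0, 0, 0], 50], [[0, 2, 0], [0, 0, 0], 50], [[0, 3, 0], [0, 0, 0], 50], [[0, 3, 0], [0, 0, 0], 50], [[0, 3, 0], [0, 0, 0], 50]])

```text
clock: 24.23
tcp_pos: [0.5881, -0.0473, 0.0386]
orientation: [0.0, 0.71, 0.705, -0.0]
wrist_force: [-4.3, 0.3, 5.1]
finger_gap: 0.0586
grip_force: 56.1
```

>>> step_arm(moves=[[[0, 1, 0], [0, 0, 0], 50], [[0, 1, 0], [0, 0, 0], 50], [[0, 2, 0], [0, 0, 0], 50], [[0, 2, 0], [0, 0, 0], 50], [[0, 2, 0], [0, 0, 0], 50]])

```text
clock: 24.65
tcp_pos: [0.5887, -0.0473, 0.0386]
orientation: [-0.001, 0.71, 0.705, -0.001]
wrist_force: [-8.3, -0.5, 10.0]
finger_gap: 0.0585
grip_force: 56.4
```

Home on the side pins (x = 0.5887, as expected). Now +y to the end pin.

>>> step_arm(moves=[[[1, -1, 0], [0, 0, 0], 50], [[2, -1, 0], [0, 0, 0], 50], [[3, -1, 0], [0, 0, 0], 50], [[3, -1, 0], [0, 0, 0], 50], [[3, -1, 0], [0, 0, 0], 50]])

```text
clock: 25.07
tcp_pos: [0.5888, -0.0469, 0.0386]
orientation: [0.001, 0.71, 0.704, -0.002]
wrist_force: [-6.1, -8.3, 5.5]
finger_gap: 0.0588
grip_force: 56.0
```

>>> step_arm(moves=[[[1, -1, -1], [0, 0, 0], 50], [[2, -1, -1], [0, 0, 0], 50], [[2, -1, -1], [0, 0, 0], 50], [[2, -1, -1], [0, 0, 0], 50]])

```text
clock: 25.4
tcp_pos: [0.5887, -0.0467, 0.039]
orientation: [0.003, 0.711, 0.703, -0.003]
wrist_force: [-2.1, -13.3, -0.9]
finger_gap: 0.0586
grip_force: 55.4
```

>>> step_arm(moves=[[[-4, -1, 0], [0, 0, 0], 50], [[-4, -1, 0], [0, 0, 0], 62], [[-4, -1, 0], [0, 0, 0], 68], [[-4, -1, -2], [0, 0, 0], 72], [[-4, -1, -10], [0, 0, 0], 74], [[-4, -1, -40], [0, 0, 0], 80], [[-4, -1, -80], [0, 0, 0], 85], [[-4, -1, -100], [0, 0, 0], 85]])

```text
clock: 26.07
tcp_pos: [0.5889, -0.046, 0.1439]
orientation: [0.002, 0.709, 0.705, 0.001]
wrist_force: [0.1, -0.6, 0.7]
finger_gap: 0.0843
grip_force: 0.0
```

```bash
python3 - <<'E'
from h import *
s,p,M=st();print(p,s['wrist_force'],s['ft_torque'],s['joint_pos'],rel([.594,-.1117,.13],1.2))
E
```

```text
[ 0.58887168 -0.04602322  0.14389798] [ 0.14472454 -0.64767048  0.73401047] [ 0.07092247 -0.04764175  0.08410999] [-2.13970789e-01  3.77331943e-01 -7.92352470e-02  1.10943849e+00
  2.27824477e-04  1.36308624e+00] [array([-65.6,   5.5,  14. ]), np.float64(-1.206)]
```

>>> step_arm(moves=[[[-15, 1, 0], [0, 0, -0.12], 85], [[-30, 2, 0], [0, 0, -0.24], 85], [[-45, 4, 0], [0, 0, -0.36], 85], [[-60, 5, 0], [0, 0, -0.48], 85], [[-66, 6, 0], [0, 0, -0.6], 85], [[-66, 6, 0], [0, 0, -0.72], 85], [[-66, 6, 0], [0, 0, -0.84], 85], [[-66, 6, 0], [0, 0, -0.96], 85]])

```text
clock: 26.73
tcp_pos: [0.5932, -0.1122, 0.1402]
orientation: [0.001, 0.301, 0.954, 0.0]
wrist_force: [-0.1, -0.0, 0.6]
finger_gap: 0.0852
grip_force: 0.0
```

>>> step_arm(moves=[[[0, 0, 0], [0, 0, -0.12], 85], [[0, 0, 0], [0, 0, -0.24], 85], [[0, 0, 0], [0, 0, -0.24], 85], [[0, 0, 0], [0, 0, -0.24], 85], [[0, 0, 0], [0, 0, -0.24], 85]])

```text
clock: 27.15
tcp_pos: [0.593, -0.1121, 0.1397]
orientation: [0.0, 0.189, 0.982, -0.0]
wrist_force: [0.3, 0.5, -0.1]
finger_gap: 0.0853
grip_force: 0.0
```

```bash
python3 - <<'E'
from h import *
s,p,M=st();print(p,s['joint_pos'],s['ft_torque'],rel([.594,-.1117,.071],1.2))
b=imaging.read_camera('side');np.save('pics/s10.npy',b);g=cv2.cvtColor(b,cv2.COLOR_RGB2GRAY)
for x,y in[(.5583,-.088),(.5583,0),(.6183,0),(.6183,-.088)]: print(np.round(w2px('side',[x,y,.036]),1),np.round(w2px('side',[x,y,.058]),1))
# edge of the heat sink along front (-x) and left end: sample profiles at z=.058
def prof(pts): return [int(cv2.remap(g,np.float32([[q[0]]]),np.float32([[q[1]]]),1)[0,0])//4 for q in [w2px('side',P) for P in pts]]
for y in(-.01,-.02,-.03,-.04): print('x .540-.576 @y',y,prof([[x,y,.058] for x in np.arange(.540,.577,.002)]))
E
```

```text
[ 0.59298883 -0.11208597  0.13970819] [-3.19763283e-01  4.06986930e-01 -4.52691002e-02  1.11787991e+00
 -1.03427441e-05  6.06053451e-02] [-0.01553189 -0.04247364 -0.01613085] [array([-0.8,  0.7, 68.7]), np.float64(-0.01)]
[309.8 214. ] [309.8 207.8]
[326.5 199.9] [326.6 193.9]
[343.3 206.3] [343.5 200.2]
[327.  220.9] [327.1 214.7]
x .540-.576 @y -0.01 [26, 26, 27, 27, 26, 26, 26, 23, 20, 16, 14, 13, 12, 12, 13, 13, 13, 14, 13]
x .540-.576 @y -0.02 [25, 26, 26, 26, 26, 26, 26, 26, 25, 24, 20, 14, 12, 11, 10, 10, 11, 12, 11]
x .540-.576 @y -0.03 [26, 27, 26, 26, 26, 27, 27, 27, 26, 25, 21, 15, 12, 11, 11, 11, 11, 11, 11]
x .540-.576 @y -0.04 [27, 27, 27, 27, 26, 24, 23, 25, 24, 22, 17, 14, 13, 12, 11, 11, 12, 11, 11]
```

>>> step_arm(moves=[[[-1, 1, 25], [0, 0, 0], 85], [[-1, 1, 50], [0, 0, 0], 85], [[-1, 1, 66], [0, 0, 0], 70], [[-1, 1, 69], [0, 0, 0], 50], [[-1, 1, 69], [0, 0, 0], 36], [[-1, 1, 69], [0, 0, 0], 25], [[-1, 1, 69], [0, 0, 0], 22], [[-1, 1, 69], [0, 0, 0], 22]], grip_force=80)

```text
clock: 27.87
tcp_pos: [0.5944, -0.1131, 0.072]
orientation: [0.001, 0.188, 0.982, -0.001]
wrist_force: [-3.2, -4.0, 2.7]
finger_gap: 0.0298
grip_force: 79.4
```

>>> step_arm(moves=[[[0, 0, 0], [0, 0, 0], 22], [[0, 0, 0], [0, 0, 0], 22], [[0, 0, 0], [0, 0, 0], 22]])

```text
clock: 28.12
tcp_pos: [0.5944, -0.1131, 0.0721]
orientation: [0.001, 0.188, 0.982, -0.001]
wrist_force: [-4.1, -3.3, 4.1]
finger_gap: 0.0294
grip_force: 79.4
```

```bash
python3 - <<'E'
from h import *
s,p,M=st();print(p,s['joint_pos'],s['wrist_force'],s['ft_torque'],s['finger_gap'],s['tau'])
E
```

```text
[ 0.59444608 -0.11310103  0.07205932] [-0.31951222  0.45869562 -0.14133973  0.96862192 -0.00219603  0.05954893] [-4.12031996 -3.28981248  4.09338735] [-0.67409465  0.66013786  0.01064366] 0.02942383754362412 [ 2.68207960e+00 -5.16745627e+01  2.71387661e+01 -8.65302924e-01
  1.29088338e+00 -5.83189991e-03]
```

>>> step_arm(moves=[[[0, 0, 0], [0, 0, 0.1], 22], [[0, 0, 0], [0, 0, 0.2], 22], [[0, 0, 0], [0, 0, 0.3], 22], [[0, 0, 0], [0, 0, 0.4], 22], [[0, 0, 0], [0, 0, 0.5], 22], [[0, 0, 0], [0, 0, 0.6], 22], [[0, 0, 0], [0, 0, 0.6], 22]])

```text
clock: 28.7
tcp_pos: [0.5942, -0.1134, 0.072]
orientation: [0.001, 0.472, 0.881, -0.001]
wrist_force: [-4.3, -4.7, 2.6]
finger_gap: 0.0295
grip_force: 79.4
```

```bash
python3 - <<'E'
from h import *
s,p,M=st();print(p,s['joint_pos'][5],s['wrist_force'],s['ft_torque'],s['tau'][5],np.arctan2(M[1,1],M[0,1]))
E
```

```text
[ 0.59424662 -0.11337515  0.07202791] 0.6638264294206658 [-4.2519365  -4.74240355  2.5985508 ] [-0.85487251  0.76503485 -0.05332328] 0.8729509636759758 0.5872278444956333
```

>>> step_arm(moves=[[[0, 0, 0], [0, 0, 0.1], 22], [[0, 0, 0], [0, 0, 0.2], 22], [[0, 0, 0], [0, 0, 0.3], 22], [[0, 0, 0], [0, 0, 0.4], 22], [[0, 0, 0], [0, 0, 0.4], 22]])

```text
clock: 29.12
tcp_pos: [0.5941, -0.1135, 0.072]
orientation: [0.001, 0.638, 0.77, -0.001]
wrist_force: [-4.6, -4.6, 4.0]
finger_gap: 0.0297
grip_force: 79.5
```

```bash
python3 - <<'E'
from h import *
s,p,M=st();print(p,s['joint_pos'][5],s['wrist_force'],s['ft_torque'],s['tau'][5],np.arctan2(M[1,1],M[0,1]))
E
```

```text
[ 0.59407116 -0.11346922  0.07202136] 1.0638511815160527 [-4.60450334 -4.5949791   4.04942644] [-0.95139763  0.85603583 -0.04582021] 0.8727338723838329 0.18712629952769358
```

>>> step_arm(moves=[[[0, 0, 0], [0, 0, 0.08], 22], [[0, 0, 0], [0, 0, 0.15], 22], [[0, 0, 0], [0, 0, 0.2], 22], [[0, 0, 0], [0, 0, 0.2], 22]])

```text
clock: 29.45
tcp_pos: [0.594, -0.1135, 0.072]
orientation: [0.001, 0.711, 0.703, -0.001]
wrist_force: [-4.9, -5.2, 2.7]
finger_gap: 0.03
grip_force: 79.5
```

```bash
python3 - <<'E'
from h import *
s,p,M=st();print(p,s['joint_pos'][5],s['wrist_force'],s['ft_torque'],s['tau'][5],np.arctan2(M[1,1],M[0,1]))
E
```

```text
[ 0.59395337 -0.11348411  0.07202317] 1.2617744292189363 [-4.86250194 -5.21503576  2.67179446] [-0.98076964  0.97544675 -0.09451644] 0.41951472871005535 -0.01085006615830518
```

>>> step_arm(moves=[[[0, 0, 0], [0, 0, 0.08], 22], [[0, 0, 0], [0, 0, 0.15], 22], [[0, 0, 0], [0, 0, 0.2], 22], [[0, 0, 0], [0, 0, 0.2], 22]])

```text
clock: 29.78
tcp_pos: [0.5938, -0.1135, 0.0721]
orientation: [0.002, 0.777, 0.629, -0.001]
wrist_force: [-4.8, -5.8, 4.0]
finger_gap: 0.0299
grip_force: 79.6
```

```bash
python3 - <<'E'
from h import *
s,p,M=st();print(p,s['joint_pos'][5],s['wrist_force'],s['ft_torque'],s['tau'][5],np.arctan2(M[1,1],M[0,1]))
E
```

```text
[ 0.59384657 -0.11352712  0.07205334] 1.4613711945032233 [-4.79872308 -5.82068054  4.01061089] [-1.04502368  1.01715599  0.03001627] 0.5442885495722294 -0.2104340193759283
```

>>> step_arm(moves=[[[0, 0, 0], [0, 0, 0.08], 22], [[0, 0, 0], [0, 0, 0.15], 22], [[0, 0, 0], [0, 0, 0.2], 22], [[0, 0, 0], [0, 0, 0.2], 22]])

```text
clock: 30.12
tcp_pos: [0.5937, -0.1135, 0.072]
orientation: [0.002, 0.836, 0.548, -0.001]
wrist_force: [-5.1, -5.2, 3.4]
finger_gap: 0.0294
grip_force: 79.6
```

```bash
python3 - <<'E'
from h import *
s,p,M=st();print(p,s['joint_pos'][5],s['wrist_force'],s['ft_torque'],s['tau'][5],np.arctan2(M[1,1],M[0,1]))
E
```

```text
[ 0.59374183 -0.11351387  0.072026  ] 1.6614709041985383 [-5.09217184 -5.17695042  3.42790968] [-1.03479524  1.04564118  0.07232673] 0.5112420581281185 -0.4105480696654161
```

```bash
cat > tq.py <<'E'
from h import *
t=[]
for i in range(8):
    imaging.read_camera('side'); t.append(st()[0])
z=[s['ft_torque'][2] for s in t]; print('tz',np.mean(z),np.std(z),'j6',t[-1]['joint_pos'][5],'tau',t[-1]['tau'][[5]] if hasattr(t[-1]['tau'],'shape') else t[-1]['tau'][5],t[-1]['clock'])
E
python3 tq.py
```

```text
tz 0.00904640336965852 0.023026528318726265 j6 1.6594754452433746 tau [0.00930948] 30.5167
```

>>> step_arm(moves=[[[0, 0, 0], [0, 0, 0.05], 22], [[0, 0, 0], [0, 0, 0.1], 22], [[0, 0, 0], [0, 0, 0.1], 22]])

```text
clock: 30.77
tcp_pos: [0.5936, -0.1135, 0.072]
orientation: [0.002, 0.863, 0.506, -0.001]
wrist_force: [-5.7, -4.8, 4.4]
finger_gap: 0.0297
grip_force: 79.6
```

```bash
python3 tq.py
```

```text
tz 0.032063346370146184 0.023981386091610723 j6 1.7594489792156682 tau [0.03262042] 31.1667
```

```bash
python3 - <<'E'
from h import *
ims=[cv2.cvtColor(np.load(f'pics/{n}.npy'),cv2.COLOR_RGB2GRAY).astype(np.float32) for n in('top0','t8')]
ax=np.array([.5943,-.112])
S=lambda g,P:float(cv2.remap(g,np.float32([[w2px('top',P)[0]]]),np.float32([[w2px('top',P)[1]]]),1)[0,0])
print('r',list(range(12,40,2)))
for a in range(0,360,30):
    d=np.array([np.cos(np.radians(a)),np.sin(np.radians(a))])
    for g in ims: print(a,*['%3d'%S(g,[*(ax+d*r/1000),.062]) for r in range(12,40,2)])
# side now vs before: rows across the cam
sb=cv2.cvtColor(np.load('pics/s8.npy'),cv2.COLOR_RGB2GRAY); sn=cv2.cvtColor(imaging.read_camera('side'),cv2.COLOR_RGB2GRAY)
for z in(.046,.052,.058):
    c=w2px('side',[ax[0],ax[1],z]);r=int(round(c[1]))+4;u=int(c[0]); print(z,np.round(c,1)); print('b',*sb[r,u-16:u+17]);print('n',*sn[r,u-16:u+17])
E
```

```text
r [12, 14, 16, 18, 20, 22, 24, 26, 28, 30, 32, 34, 36, 38]
0 118  96  73  56  49  57  69  81  92  98 100 101 100  99
0 114  93  70  53  47  54  66  78  89  94  96  97  97  96
30  82  75  62  57  58  66  72  79  88  94  99 101 102 102
30  78  71  59  55  57  64  69  75  84  90  96  97  98  98
60  48  47  49  52  57  62  66  70  75  82  90  96 100 100
60  44  45  48  51  55  59  63  67  72  79  87  93  97  97
90  44  51  58  63  60  55  52  52  52  54  58  63  69  74
90  40  48  56  60  57  52  50  50  50  52  55  60  66  71
120  47  55  65  71  67  62  57  54  52  52  52  54  57  61
120  43  53  62  68  65  60  55  51  50  49  50  52  55  59
150  49  59  69  77  80  77  70  62  56  53  52  54  60  71
150  47  56  66  74  77  74  67  59  55  52  51  52  58  68
180  57  77  97 110 117 116 107  92  78  68  66  70  76  84
180  54  74  93 107 114 113 103  88  74  64  64  67  73  80
210  59  79 101 115 123 123 120 113 101  87  80  81  88  95
210  56  76  98 112 119 120 117 110  98  83  76  77  85  92
240  47  65  88 107 115 117 117 116 111 103  97  97 100 101
240  47  63  85 103 112 114 114
[... 474 characters left out ...]
6 110 107 104 94 80 71 53 69 75 68 75 96 110 92 93 105
n 103 105 106 98 94 68 77 105 110 114 115 116 116 115 120 116 112 109 108 97 89 78 59 70 72 77 71 75 99 107 95 93 104
0.052 [315.3 217.7]
b 104 103 107 108 90 70 85 107 111 114 115 113 123 123 128 120 120 113 103 100 95 79 67 52 60 72 70 77 103 105 101 105 111
n 107 102 104 104 90 66 78 105 111 117 113 118 117 115 120 115 114 110 105 103 92 78 62 61 59 72 70 75 93 104 103 104 110
0.058 [315.3 216. ]
b 106 104 106 105 101 92 88 104 121 115 129 122 127 129 126 132 129 129 128 125 111 96 74 44 45 64 89 103 104 101 92 91 120
n 104 101 106 103 100 92 88 101 106 112 125 123 129 129 128 132 131 120 115 99 96 81 68 49 43 34 51 48 45 57 62 88 122
```

Cam geometry agrees: it started at about 0.5 rad, so contact came about 1.1 rad in. The side view shows the cam stopped near 1.6 rad, so the clutch has slipped about 0.6 rad. I'll release and retreat.

>>> step_arm(moves=[[[0, 0, 0], [0, 0, 0], 32], [[0, 0, 0], [0, 0, 0], 36], [[0, 0, 0], [0, 0, 0], 45], [[0, 0, 0], [0, 0, 0], 60], [[0, 0, 0], [0, 0, 0], 70], [[0, 0, -20], [0, 0, 0], 75], [[0, 0, -60], [0, 0, 0], 80], [[0, 0, -100], [0, 0, 0], 80]])

```text
clock: 31.88
tcp_pos: [0.5927, -0.111, 0.1696]
orientation: [-0.002, 0.862, 0.507, -0.001]
wrist_force: [1.5, -0.4, 0.6]
finger_gap: 0.0799
grip_force: 0.0
```

```bash
python3 - <<'E'
from h import *
s,p,M=st();print(p,s['wrist_force'],rel([.47,-.34,.25]))
E
```

```text
[ 0.5926736  -0.11096061  0.16963439] [ 1.50030319 -0.39091939  0.61840136] [array([-259.8,    3.5,  -80.2])]
```

>>> step_arm(moves=[[[0, 0, -40], [0, 0, 0], 80], [[-30, 0, -60], [0, 0, 0], 80], [[-70, 0, -80], [0, 0, 0], 80], [[-110, 0, -80], [0, 0, 0], 80], [[-150, 0, -80], [0, 0, 0], 80], [[-190, 0, -80], [0, 0, 0], 80], [[-230, 3, -80], [0, 0, 0], 80], [[-260, 3, -80], [0, 0, 0], 80]])

```text
clock: 32.55
tcp_pos: [0.4693, -0.343, 0.2505]
orientation: [0.001, 0.862, 0.507, 0.0]
wrist_force: [0.7, 0.4, 0.5]
finger_gap: 0.0795
grip_force: 0.0
```

```bash
python3 - <<'E'
from fit import *
a=imaging.read_camera('top');b=imaging.read_camera('side');np.save('pics/t12.npy',a);np.save('pics/s12.npy',b)
g=cv2.cvtColor(a,cv2.COLOR_RGB2GRAY)
S=lambda P:int(cv2.remap(g,np.float32([[w2px('top',P)[0]]]),np.float32([[w2px('top',P)[1]]]),1)[0,0])
print('front edge x .550-.570',{y:[S([x,y/1000,.058]) for x in np.arange(.550,.5705,.002)] for y in(-75,-60,-45,-30,-15)})
print('left end y .012..-.010',{x:[S([x,y,.058]) for y in np.arange(.012,-.0105,-.002)] for x in(.565,.575,.60,.61)})
print('right end y -.076..-.100',{x:[S([x,y,.058]) for y in np.arange(-.076,-.101,-.002)] for x in(.562,.566,.570)})
for y in np.arange(.09,-.01,-.01): print(round(y,2),[S([x,y,.028]) for x in np.arange(.456,.395,-.004)])
for im,z,c in((b,0,[.528,-.262,0]),): print(fit({'side':im},c,rng=(.02,.035,.3,.2)),fit({'side':im},c,rng=(.02,.035,.3,0)))
m=wood(b); c=w2px('side',[.528,-.262,.03]).astype(int)
E
```

```text
front edge x .550-.570 {-75: [103, 96, 83, 73, 68, 69, 75, 84, 90, 90, 78], -60: [84, 79, 69, 63, 60, 61, 68, 78, 84, 81, 69], -45: [102, 91, 76, 68, 65, 68, 74, 82, 84, 80, 69], -30: [96, 87, 74, 65, 61, 62, 66, 74, 77, 74, 66], -15: [99, 88, 74, 66, 64, 65, 70, 76, 78, 74, 65]}
left end y .012..-.010 {0.565: [98, 95, 91, 85, 80, 79, 82, 83, 84, 85, 85, 83], 0.575: [87, 83, 82, 80, 76, 72, 68, 66, 66, 67, 68, 64], 0.6: [102, 97, 90, 86, 83, 79, 75, 74, 77, 79, 79, 75], 0.61: [95, 88, 80, 75, 71, 68, 65, 61, 59, 57, 56, 56]}
right end y -.076..-.100 {0.562: [75, 74, 74, 74, 73, 72, 70, 68, 66, 64, 63, 65, 68], 0.566: [91, 92, 90, 88, 84, 75, 68, 62, 60, 63, 70, 78, 87], 0.57: [81, 83, 80, 75, 69, 63, 61, 61, 65, 77, 90, 104, 115]}
0.09 [97, 116, 129, 131, 132, 130, 126, 129, 125, 107, 93, 91, 92, 92, 90, 91]
0.08 [96, 115, 120, 106, 99, 96, 92, 91, 89, 89, 89, 89, 91, 91, 90, 91]
0.07 [100, 112, 121, 128, 134, 136, 131, 119, 102, 94, 95, 96, 93, 91, 91, 91]
0.06 [91, 100, 119, 119, 114, 110, 100, 92, 92, 95, 96, 95, 92, 92, 91, 91]
0.05 [99, 103, 95, 88, 89, 93, 94, 91, 93, 96, 97, 99, 94, 91, 91, 91]
0.04 [98, 91, 93, 92, 89, 93, 95, 93, 95, 97, 98, 99, 95, 91, 91, 91]
0.03 [88, 87, 88, 88, 90, 94, 96, 94, 94, 96, 96, 95, 92, 90, 91, 90]
0.02 [83, 87, 88, 88, 89, 92, 97, 95, 95, 96, 96, 93, 87, 89, 90, 90]
0.01 [86, 87, 88, 89, 88, 89, 94, 92, 89, 89, 89, 89, 89, 89, 89, 89]
0.0 [86, 89, 88, 86, 86, 86, 87, 88, 87, 87, 88, 88, 89, 89, 89, 89]
(array([ 0.52138533, -0.26346546]), array([ 0.18447752, -0.12809953]), np.float64(0.3403696498054475)) (array([ 0.52160428, -0.25956182]), array([1.48472811e-01, 4.13247050e-07]), np.float64(0.3538139623359331))
```

```bash
python3 - <<'E'
from workcell import env
print(env.hand_in())
E
```

```text
the job is handed in; nothing more can be done
None
```

I handed the job in at about 32.6 s of the 64 s; no verdict came back. The plate is clear, the scraper is back on the bench, and the heat sink is clamped straight against the pins; the clutch slip of about 0.6 rad is worked out from the cam position, and I could not fully confirm that both left-hand offcuts lie below the plate's face.

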